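Load the dry bath: every vessel into the heating block bored to its size

ROBOT

A 6-joint arm with a two-finger parallel gripper is mounted at the origin on a cart in front of the work surface, level with it; the furniture and walls round the work are solid. World frame = base frame: x ahead of the robot, y to its left, z up, the work surface at z = 0. Lengths are in m, angles in degrees, forces in N, time in s.
With the tool pointing down it reaches from about 0.35 to 0.875 m from the base axis. Payload 4.2 kg.
Tool frame: the origin (TCP) lies midway between the tips of the shut fingers; the grasp point (between the pads) lies r.grasp_offset behind it (r.grasp_offset is the distance from the TCP to the grasp point, in m); z points along the fingers, y is the direction in which the jaws open and shut (so a half turn about z gives the same grasp; the last joint's range is limited). The gripper opens to 87 mm and grips with 3 to 60 N. Pads are 19 mm wide; open, the fingers measure 117 mm over their backs; the gripper's body (75 mm by 190 mm) begins 51 mm behind the grasp point.
Start: joints at [14.817, 22.042, 0.453, 0, -68.411, -14.817], TCP at [0.625, 0, 0.223] pointing down, gripper open.
Joint ranges: [-179.83, 179.83], [-69.29, 118.12], [-61.27, 80.66], [-181.25, 117.63], [-171.15, -9.14], [-177.46, 177.46]. Speed limits (degrees/s): [159.86, 159.86, 180, 180, 180, 180].

INTERFACE

Orientations are given as a 3x3 rotation matrix whose columns are the frame's x, y, z axes.
In Python, from station import sense, optics, r gives the robot as it stands. The module is installed in compiled form; this text tells all that it offers.
- The arm moves only by the tool servo_tool, never from a script. Its argument "deltas" is a list of rows, each an object with "slide": the shift along the tool's x, y, z in units of 25 mm (1.0 is 25 mm), a list of three; "spin": the turn about the tool's z in units of 8 degrees (1.0 is 8 degrees). A call has 1 to 10 rows; each row shifts and turns the pose as measured when the row begins, along the tool's axes as they then stand; what a row does not reach is not made up. A row lasts 1/10 s, in which the tool goes at most 50 mm and 8.59 degrees, less where a joint would pass 70% of its speed; a pose out of reach is approached as far as the arm can. A call is refused whole if a number of a shift passes 1 or a number of a turn 1, either way. A call with a gripper value outside its range is refused whole. "gripper" is the closure in counts, from 0 (fully open) to 255 (shut), set as the call begins (left out, the last holds). The fingers move at their own pace and stop on an object; the grip force is fixed at half the most. Time passes only in rows, so rows that do not move let the fingers close. It gives the time, the measured TCP pose, the force and the opening at its end, in the units of the state.
- sense(): the state, without advancing time (a new reading comes with each control period).
- optics.capture(name): name is "scene" or "side" or "wrist"; returns a dict with "frame" (384x512x3 uint8, red, green, blue), "camera_matrix" (3x3 intrinsics, pixels), "eye" and "rotation" of the camera in the world. Camera axes: x right, y down, z forward; pixel columns grow to the right and rows downward; lengths in m; the calibration is good to about 2 mm. A picture is of the moment at which its call begins. There is no depth.
- r.finish_job(): hands the job in, once; it reports no verdict.
The state is a dict: "time_s": time; "joints": joint angles; "joint_velocities": joint speeds; "effort": joint torques, N m; "tcp_pos": TCP position; "ee_rot": TCP orientation; "wrist_force": force on the tool from outside, world axes, zero at the start; "moment": the same for the moment, N m; "gripper_width": opening from 0.0 (shut) to 1.0 (fully open).
Only numpy, scipy, OpenCV 4.12 (cv2) and the standard library are available. Lean on these libraries where they do the work, as an engineer would, in place of code of your own. Each camera call takes 0.05 s, during which the arm holds its last target.

TASK

Load the dry bath for warming: put the vial, the 50 ml tube, the brown bottle and the white bottle each into the heating block whose well is bored to its size, since heat only passes in a well that fits. Keep every vessel upright on the way, and leave each standing upright on the floor of its own well, with nothing knocked out again.

Things in the scene. Friction and masses are not known exactly. Their poses are not given: they have to be found in the camera images.
- vial: small amber glass vial with white paper band and white screw cap; body 20 mm diameter, 75 mm high in all, cap 22.6 mm diameter over the top 15 mm (grip the cap). 35 g. Origin: centre of its underside; z up along its axis. Stands upright at the start.
- tube_50ml: skirted 50 ml centrifuge tube, off-white plastic with thin graduation rings and orange screw cap; body 30 mm diameter, 116 mm high in all, cap 35 mm diameter over the top 18 mm (grip the cap). 50 g. Origin: centre of its underside; z up along its axis. Stands upright at the start.
- bottle_brown: small brown reagent bottle with red screw cap; body 44 mm diameter, 90 mm high in all, cap 29 mm diameter over the top 16 mm (grip the cap, it is screwed tight and does not turn). 100 g. Origin: centre of its underside; z up along its axis. Stands upright at the start.
- bottle_white: white reagent bottle with blue screw cap; body 56 mm diameter, 120 mm high in all, cap 34 mm diameter over the top 22 mm (grip the cap, it is screwed tight and does not turn). 150 g. Origin: centre of its underside; z up along its axis. Stands upright at the start.
- block_29: aluminium heating block 84 x 84 x 50 mm, fixed, one of four set two by two in the white dry bath. In its top one central round well 29 mm wide, 35 mm deep, widening as a steep cone to 37 mm at the mouth over the top 10 mm. Origin: centre of the block's underside, on the well's axis; z up. Well floor at z = 15 mm, block top at z = 50 mm (83 mm above the worktop), bath rim 5 mm lower.
- block_40: aluminium heating block 84 x 84 x 50 mm, fixed, one of four set two by two in the white dry bath. In its top one central round well 40 mm wide, 35 mm deep, widening as a steep cone to 48 mm at the mouth over the top 10 mm. Origin: centre of the block's underside, on the well's axis; z up. Well floor at z = 15 mm, block top at z = 50 mm (83 mm above the worktop), bath rim 5 mm lower.
- block_54: aluminium heating block 84 x 84 x 50 mm, fixed, one of four set two by two in the white dry bath. In its top one central round well 54 mm wide, 35 mm deep, widening as a steep cone to 62 mm at the mouth over the top 10 mm. Origin: centre of the block's underside, on the well's axis; z up. Well floor at z = 15 mm, block top at z = 50 mm (83 mm above the worktop), bath rim 5 mm lower.
- block_66: aluminium heating block 84 x 84 x 50 mm, fixed, one of four set two by two in the white dry bath. In its top one central round well 66 mm wide, 35 mm deep, widening as a steep cone to 74 mm at the mouth over the top 10 mm. Origin: centre of the block's underside, on the well's axis; z up. Well floor at z = 15 mm, block top at z = 50 mm (83 mm above the worktop), bath rim 5 mm lower.

How it is judged:
By the outcome, as a careful person would: the job done as asked, in the order asked, and still so for the second after the job is handed in, with the robot touching nothing.
It also fails if it takes over 99 s, if anything falls off the work surface, if the arm or the gripper's body presses on something with over 40 N, if the wrist force passes 120 N, or if a joint passes its speed limit or range.

## Working session

There is one attempt and no reset: what is moved stays moved. The work goes in short steps, Python scripts to look and compute and a tool call to move; the robot and the scene stay as the last step left them, time stands still between calls to the robot, and variables do not carry over. Pictures are saved under pics/ and viewed, and the job is handed in when it is done.

Besides the shell and the picture viewer there is one more tool, called after "Call:" as a command line: name --argument value ..., lists and objects as JSON in quotes. servo_tool: Moves the arm, as the interface text tells. Its arguments: {"type":"object","properties":{"deltas":{"type":"array"},"gripper":{"type":"number"}},"required":["deltas"]}

```bash
mkdir -p pics; cat > h.py <<'E'
import numpy as np,cv2
from station import sense,optics,r
def cap(n,f):
    d=optics.capture(n); cv2.imwrite('pics/'+f,cv2.cvtColor(d['frame'],cv2.COLOR_RGB2BGR)); return d
def ray(d,u,v):
    K=np.array(d['camera_matrix']);R=np.array(d['rotation']);c=R@np.linalg.inv(K)@np.array([u,v,1.]);return np.array(d['eye']),c/np.linalg.norm(c)
def plane(d,u,v,z):
    e,c=ray(d,u,v);return e+c*(z-e[2])/c[2]
def proj(d,p):
    K=np.array(d['camera_matrix']);R=np.array(d['rotation']);q=K@(R.T@(np.array(p)-np.array(d['eye'])));return q[:2]/q[2]
E
python3 - <<'E'
from h import *
import pickle
D={n:cap(n,n+'0.png') for n in('scene','side','wrist')}
pickle.dump(D,open('D0.pkl','wb'))
for n in D:print(n,D[n]['eye'],np.round(D[n]['rotation'],3).tolist(),np.array(D[n]['camera_matrix'])[0])
print(sense(),r.grasp_offset)
E
```

```text
scene [ 0.166081   -0.84275294  0.57623763] [[0.888, -0.24, 0.391], [-0.459, -0.469, 0.754], [0.003, -0.85, -0.527]] [445.81719958   0.         262.15556931]
side [ 0.24234808 -0.76150625  0.66207793] [[0.905, -0.273, 0.326], [-0.425, -0.588, 0.688], [0.003, -0.762, -0.648]] [374.09688718   0.         258.40982101]
wrist [ 0.62556075 -0.06474517  0.38333641] [[-1.0, -0.0, -0.002], [-0.001, 0.971, 0.241], [0.002, 0.241, -0.971]] [308.10249645   0.         258.66667898]
{'time_s': 0.15, 'joints': array([ 1.48181244e+01,  2.20782253e+01,  4.00054813e-01, -1.97495149e-02,
       -6.84138653e+01, -1.48180983e+01]), 'joint_velocities': array([-0.0551079 , -0.13324473,  0.16779455,  0.18808582, -0.00573154,
       -0.0455663 ]), 'effort': array([ 3.86667998e-04, -3.91052306e+01,  1.87588084e+01,  4.22235444e+00,
        1.23758311e-02, -1.38926293e-04]), 'tcp_pos': array([6.24548669e-01, 2.84937638e-05, 2.21754125e-01]), 'ee_rot': array([[-1.26531505e-04, -9.99998656e-01, -1.63485900e-03],
       [-9.99999987e-01,  1.26696723e-04, -1.00956197e-04],
       [ 1.01163192e-04,  1.63484620e-03, -9.99998659e-01]]), 'wrist_force': array([-0.37433958,  0.11246619,  0.18392852]), 'moment': array([0.02532393, 0.00281417, 0.03561274]), 'gripper_width': 1.0010774466114207} 0.0187
```

View pics/scene0.png

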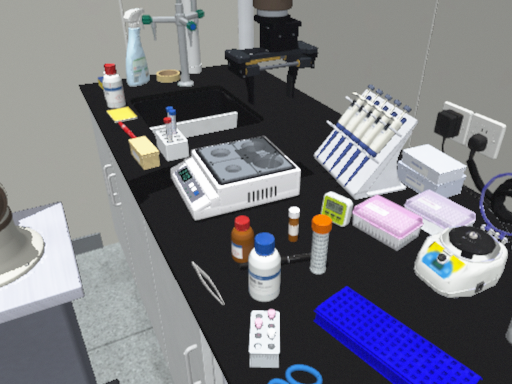

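View pics/side0.png

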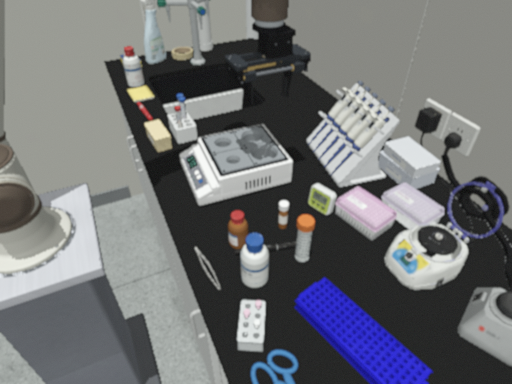

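View pics/wrist0.png

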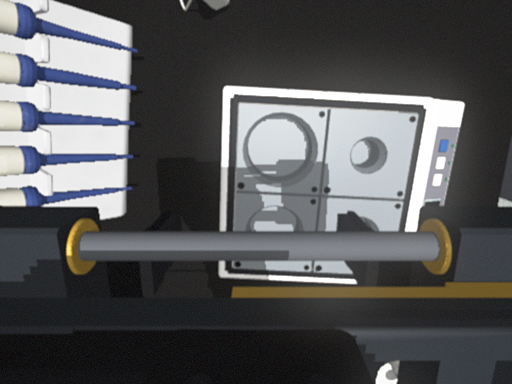

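The scene and side views show the bath at about (235,170) in scene. The vessels stand in front of it: brown cap (242,223), vial (294,213), tube cap (320,223), white bottle's blue cap (265,243). Next I'll segment the caps and measure the wells from the wrist view.

```bash
python3 - <<'E'
from h import *
import pickle
D=pickle.load(open('D0.pkl','rb'))
boxes={'scene':{'brown':(230,212,256,236),'vial':(284,204,304,222),'tube':(308,212,334,236),'white':(252,232,280,258)},
'side':{'brown':(225,208,250,228),'vial':(275,196,294,214),'tube':(292,212,320,234),'white':(242,230,270,254)}}
hue={'brown':lambda h,s,v:((h<6)|(h>172))&(s>150)&(v>120),'vial':lambda h,s,v:(s<60)&(v>150),'tube':lambda h,s,v:(h>6)&(h<20)&(s>150)&(v>120),'white':lambda h,s,v:(h>100)&(h<125)&(s>140)}
zm={'brown':.082,'vial':.0675,'tube':.107,'white':.109}
for o in zm:
  rays=[]
  for n in('scene','side'):
    d=D[n];hsv=cv2.cvtColor(d['frame'],cv2.COLOR_RGB2HSV).astype(int)
    x0,y0,x1,y1=boxes[n][o];s=hsv[y0:y1,x0:x1]
    m=hue[o](s[...,0],s[...,1],s[...,2]).astype(np.uint8)
    k,l,st,c=cv2.connectedComponentsWithStats(m)
    i=1+np.argmax(st[1:,4]);u,v=st[i,0]+x0+(st[i,2]-1)/2,st[i,1]+y0+(st[i,3]-1)/2
    print(o,n,u,v,st[i,2:],plane(d,u,v,zm[o]).round(4))
  
d=D['scene'];f=cv2.cvtColor(d['frame'],cv2.COLOR_RGB2BGR)
cv2.imwrite('pics/z.png',cv2.resize(f[120:310,160:360],None,fx=3,fy=3,interpolation=cv2.INTER_CUBIC))
w=D['wrist']
for n,u,v in(('c',325,195),('TL',236,97),('T',328,107),('TR',424,109),('L',237,191),('R',415,199),('w66?',281,148),('w29',369,153)):print(n,plane(w,u,v,.083).round(4))
E
```

```text
brown scene 242.0 222.5 [ 15  16 199] [ 0.4461 -0.2214  0.082 ]
brown side 237.5 216.5 [12 14 77] [ 0.448  -0.2212  0.082 ]
vial scene 294.0 212.0 [ 11  13 121] [ 0.5623 -0.2183  0.0675]
vial side 283.5 205.5 [ 10  12 101] [ 0.563  -0.2195  0.0675]
tube scene 321.5 223.5 [ 20  20 331] [ 0.5567 -0.3201  0.107 ]
tube side 305.5 222.0 [ 18  17 265] [ 0.5595 -0.318   0.107 ]
white scene 264.0 243.0 [ 21  23 403] [ 0.4388 -0.3247  0.109 ]
white side 254.5 242.0 [ 18  19 239] [ 0.4414 -0.3242  0.109 ]
c [0.5579 0.0191 0.083 ]
TL [ 0.6463 -0.0762  0.083 ]
T [ 0.5595 -0.0671  0.083 ]
TR [ 0.4685 -0.0654  0.083 ]
L [0.6468 0.0149 0.083 ]
R [0.4662 0.0233 0.083 ]
w66? [ 0.6033 -0.0284  0.083 ]
w29 [ 0.517  -0.0235  0.083 ]
```

View pics/z.png

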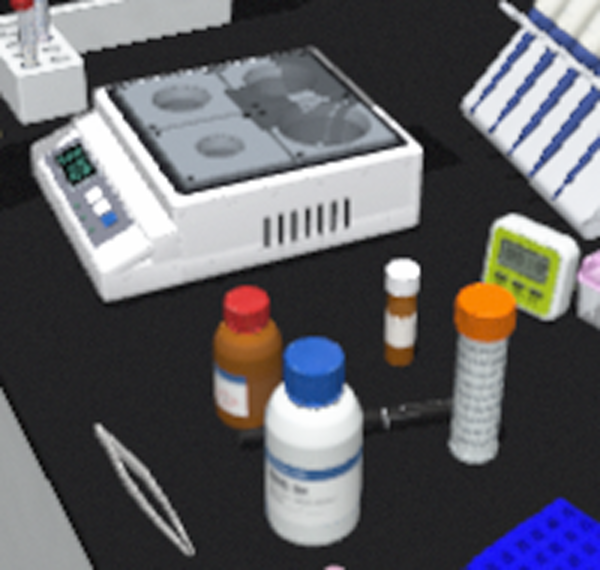

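Two views agree within 3 mm. Next, a wrist look at the wells from a little higher and further back.

Call:
servo_tool --deltas '[{"slide": [-0.6, 0, -0.8], "spin": 0}, {"slide": [-0.6, 0.3, -0.8], "spin": 0}, {"slide": [-0.6, 0.5, -0.8], "spin": 0}, {"slide": [-0.6, 0.5, -0.8], "spin": 0}, {"slide": [-0.6, 0.5, -0.8], "spin": 0}, {"slide": [0, 0, 0], "spin": 0}, {"slide": [0, 0, 0], "spin": 0}]'

```text
time_s: 0.85
tcp_pos: [0.5769, 0.0772, 0.3205]
ee_rot: [[-0.002, -1.0, -0.012], [-1.0, 0.002, -0.001], [0.001, 0.012, -1.0]]
wrist_force: [1.1, 1.0, -0.9]
gripper_width: 1.001
```

```bash
python3 - <<'E'
from h import *
import pickle
d=cap('wrist','w1.png');pickle.dump(d,open('D1.pkl','wb'));s=sense();print(s['time_s'],s['tcp_pos'],s['joint_velocities'].round(1))
E
```

```text
0.9 [0.57718595 0.07690565 0.32074839] [-0.7  0.7 -0.   0.3 -0.1  0. ]
```

View pics/w1.png

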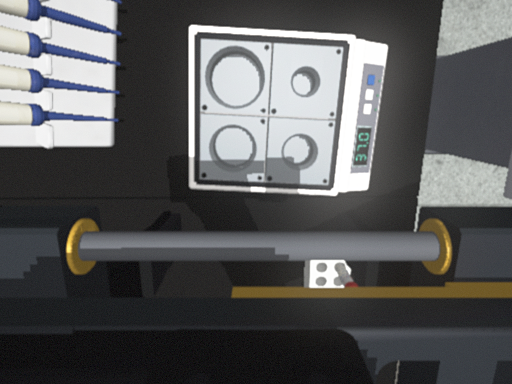

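The picture shows all four wells: 66 mm at (236,77), 29 mm at (305,81), 54 mm at (233,147), 40 mm at (299,151). The block cross is at (268,117).

```bash
python3 - <<'E'
from h import *
import pickle
d=pickle.load(open('D1.pkl','rb'))
for n,u,v in(('c',268.5,116.5),('T',271.5,40),('L',199,113),('R',339,120),('B',265,186),('66',236,77),('29',305,81),('54',233,147),('40',299,151)):print(n,plane(d,u,v,.083).round(4))
f=cv2.cvtColor(d['frame'],cv2.COLOR_RGB2BGR)
g=cv2.resize(f[20:200,180:390],None,fx=3.5,fy=3.3,interpolation=cv2.INTER_CUBIC)
# overlay predicted mouths
import math
c=plane(d,268.5,116.5,.083); a=math.radians(-2.9); ex=np.array([math.cos(a),math.sin(a),0]);ey=np.array([-ex[1],ex[0],0])
for nm,sx,sy,rad in(('66',1,-1,37),('29',-1,-1,18.5),('54',1,1,31),('40',-1,1,24)):
  p=c+.0425*(sx*ex+sy*ey);print(nm,p.round(4))
  pts=[(np.array(proj(d,p+rad/1000*np.array([math.cos(t),math.sin(t),0])))-[180,20])*[3.5,3.3] for t in np.linspace(0,6.28,60)]
  cv2.polylines(g,[np.array(pts).astype(np.int32)],True,(0,0,255),1)
cv2.imwrite('pics/z2.png',g)
E
```

```text
c [0.5624 0.0207 0.083 ]
T [ 0.5594 -0.0685  0.083 ]
L [0.65   0.0163 0.083 ]
R [0.4727 0.0252 0.083 ]
B [0.5666 0.1113 0.083 ]
66 [ 0.6026 -0.0266  0.083 ]
29 [ 0.5177 -0.0219  0.083 ]
54 [0.6081 0.0591 0.083 ]
40 [0.5225 0.0646 0.083 ]
66 [ 0.6027 -0.0239  0.083 ]
29 [ 0.5179 -0.0196  0.083 ]
54 [0.607 0.061 0.083]
40 [0.5222 0.0653 0.083 ]
```

View pics/z2.png

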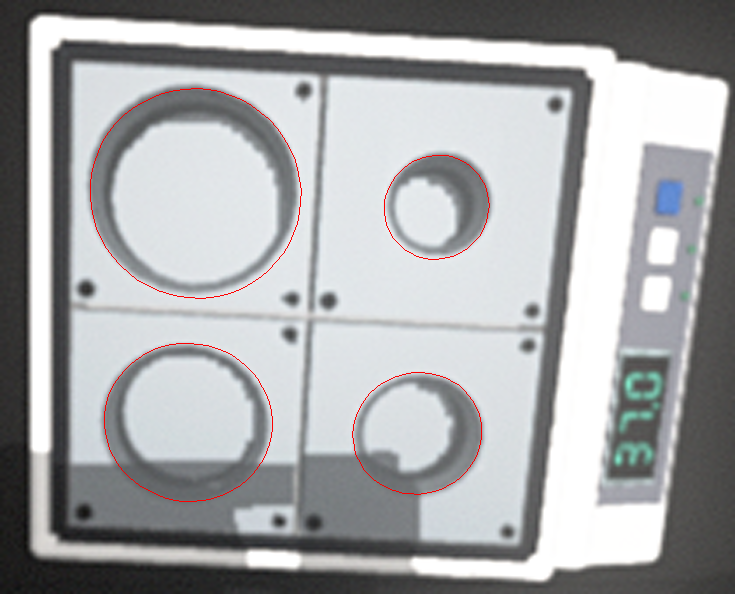

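Overlaid mouths fit within about 1 mm. Next, a look at the vessels from above.

Call:
servo_tool --deltas '[{"slide": [0.92, 0.3, 0], "spin": 0}, {"slide": [0.92, 0.3, 0], "spin": 0}, {"slide": [0.92, 0.3, 0], "spin": 0}, {"slide": [0.92, 0.3, 0], "spin": 0}, {"slide": [0.92, 0.3, 0], "spin": 0}, {"slide": [0.92, 0.3, 0], "spin": 0}, {"slide": [0.92, 0.3, 0], "spin": 0}, {"slide": [0.92, 0.3, 0], "spin": 0}, {"slide": [0, 0, 0], "spin": 0}, {"slide": [0, 0, 0], "spin": 0}]'

```text
time_s: 1.9
tcp_pos: [0.5119, -0.1197, 0.3068]
ee_rot: [[-0.011, -0.999, -0.038], [-1.0, 0.012, -0.004], [0.004, 0.038, -0.999]]
wrist_force: [0.9, 0.5, 0.0]
gripper_width: 0.998
```

```bash
python3 - <<'E'
from h import *
import pickle
d=cap('wrist','w2.png');pickle.dump(d,open('D2.pkl','wb'));s=sense();print(s['time_s'],s['tcp_pos'],s['ee_rot'].round(3),s['joints'].round(1))
E
```

```text
1.95 [ 0.51192428 -0.11937256  0.30673609] [[-0.011 -0.999 -0.038]
 [-1.     0.011 -0.004]
 [ 0.005  0.038 -0.999]] [  4.6  10.6  -3.6   0.1 -78.1  -5.2]
```

View pics/w2.png

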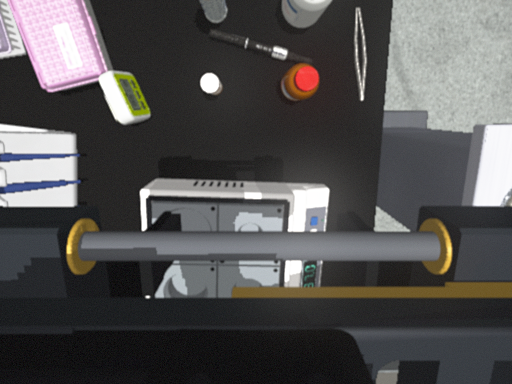

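The wrist view shows the vial cap at (210,83), brown cap at (306,76), the tube at (213,5) and the white bottle at the top edge. I notice the tool has picked up 2° of tilt in the fast moves, so I'll keep an eye on it.

```bash
python3 - <<'E'
from h import *
import pickle
d=pickle.load(open('D2.pkl','rb'))
print(plane(d,210,82.5,.075).round(4),plane(d,306,76,.09).round(4))
f=cv2.cvtColor(d['frame'],cv2.COLOR_RGB2BGR)
cv2.imwrite('pics/z3.png',cv2.resize(f[50:110,180:340],None,fx=5,fy=5,interpolation=cv2.INTER_CUBIC))
E
```

```text
[ 0.5618 -0.2177  0.075 ] [ 0.4479 -0.2228  0.09  ]
```

View pics/z3.png

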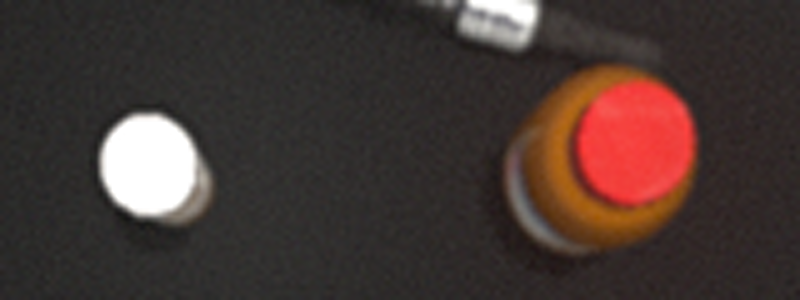

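```bash
cat >> h.py <<'E'
def go(t):
    s=sense();R=s['ee_rot'];d=R.T@(np.array(t)-s['tcp_pos'])/.025
    print('t',round(s['time_s'],2),'tcp',s['tcp_pos'].round(4),'tilt',np.degrees(R[:2,2]).round(2),'yaw',np.degrees(np.arctan2(R[0,0],-R[1,0])).round(2),'w',round(s['gripper_width'],3),'F',s['wrist_force'].round(1),'\n units',d.round(2))
E
python3 -c "
from h import *
go([.562,-.2185,.12])"
```

```text
t 1.95 tcp [ 0.5119 -0.1194  0.3067] tilt [-2.19 -0.23] yaw -0.62 w 0.999 F [ 0.3  0.2 -0.2] 
 units [ 3.91 -2.33  7.4 ]
```

Call:
servo_tool --deltas '[{"slide": [0.4, -0.23, 0.5], "spin": 0}, {"slide": [0.4, -0.23, 0.5], "spin": 0}, {"slide": [0.4, -0.23, 0.5], "spin": 0}, {"slide": [0.4, -0.23, 0.5], "spin": 0}, {"slide": [0.4, -0.23, 0.5], "spin": 0}, {"slide": [0.4, -0.23, 0.5], "spin": 0}, {"slide": [0.4, -0.23, 0.5], "spin": 0}, {"slide": [0.4, -0.23, 0.5], "spin": 0}, {"slide": [0.4, -0.23, 0.5], "spin": 0}, {"slide": [0, 0, 0], "spin": 0}]' --gripper 90

```text
time_s: 2.95
tcp_pos: [0.5626, -0.217, 0.1779]
ee_rot: [[-0.009, -0.999, -0.045], [-1.0, 0.009, -0.003], [0.003, 0.045, -0.999]]
wrist_force: [-0.1, 0.8, 0.3]
gripper_width: 0.652
```

```bash
python3 -c "
from h import *
go([.562,-.2185,.12])"
```

```text
t 2.95 tcp [ 0.5626 -0.217   0.1779] tilt [-2.58 -0.15] yaw -0.52 w 0.652 F [-0.1  0.8  0.3] 
 units [ 0.05 -0.08  2.31]
```

Call:
servo_tool --deltas '[{"slide": [0, 0, 0], "spin": 0}, {"slide": [0, 0, 0], "spin": 0}, {"slide": [0, 0, 0], "spin": 0}, {"slide": [0, 0, 0], "spin": 0}]'

```text
time_s: 3.35
tcp_pos: [0.5634, -0.2169, 0.1795]
ee_rot: [[-0.008, -0.999, -0.042], [-1.0, 0.008, -0.003], [0.004, 0.042, -0.999]]
wrist_force: [0.1, -0.7, 0.7]
gripper_width: 0.645
```

```bash
python3 -c "
from h import *
go([.562,-.2185,.12]);print(sense()['joints'])"
```

```text
t 3.35 tcp [ 0.5634 -0.2169  0.1795] tilt [-2.41 -0.19] yaw -0.47 w 0.645 F [ 0.1 -0.7  0.7] 
 units [ 0.06 -0.05  2.38]
[ -5.4844026   22.9526357   -4.77406616   0.46972753 -64.65880655
   4.79701729]
```

Call:
servo_tool --deltas '[{"slide": [0, -0.1, 0.6], "spin": 0}, {"slide": [0, -0.05, 0.6], "spin": 0}, {"slide": [0, -0.05, 0.6], "spin": 0}, {"slide": [0, 0, 0.6], "spin": 0}, {"slide": [0, 0, 0.6], "spin": 0}, {"slide": [0, 0, 0.6], "spin": 0}, {"slide": [0, 0, 0.3], "spin": 0}, {"slide": [0, 0, 0.2], "spin": 0}, {"slide": [0, 0, 0], "spin": 0}]'

```text
time_s: 4.25
tcp_pos: [0.5688, -0.2154, 0.0813]
ee_rot: [[-0.003, -1.0, -0.027], [-1.0, 0.003, -0.006], [0.006, 0.027, -1.0]]
wrist_force: [-0.4, -0.5, -0.1]
gripper_width: 0.648
```

```bash
python3 -c "
from h import *
go([.562,-.2185,.048]);cap('scene','s3.png')"
```

```text
t 4.25 tcp [ 0.5688 -0.2154  0.0813] tilt [-1.53 -0.36] yaw -0.17 w 0.648 F [-0.4 -0.5 -0.1] 
 units [0.12 0.23 1.34]
```

Call:
servo_tool --deltas '[{"slide": [0.12, 0.25, 0], "spin": 0}, {"slide": [0.05, 0.05, 0.4], "spin": 0}, {"slide": [0, 0, 0.5], "spin": 0}, {"slide": [0, 0, 0.4], "spin": 0}, {"slide": [0, 0, 0], "spin": 0}]'

```text
time_s: 4.8
tcp_pos: [0.561, -0.2207, 0.0489]
ee_rot: [[-0.003, -1.0, -0.022], [-1.0, 0.003, -0.007], [0.007, 0.022, -1.0]]
wrist_force: [-0.1, -0.3, 0.2]
gripper_width: 0.648
```

```bash
python3 -c "
from h import *
go([.562,-.2185,.048]);d=cap('scene','s4.png')
f=cv2.imread('pics/s4.png');cv2.imwrite('pics/s4z.png',cv2.resize(f[130:300,200:370],None,fx=3.4,fy=3.4))"
```

```text
t 4.8 tcp [ 0.561  -0.2207  0.0489] tilt [-1.25 -0.4 ] yaw -0.18 w 0.648 F [-0.1 -0.3  0.2] 
 units [-0.09 -0.04  0.03]
```

View pics/s4z.png

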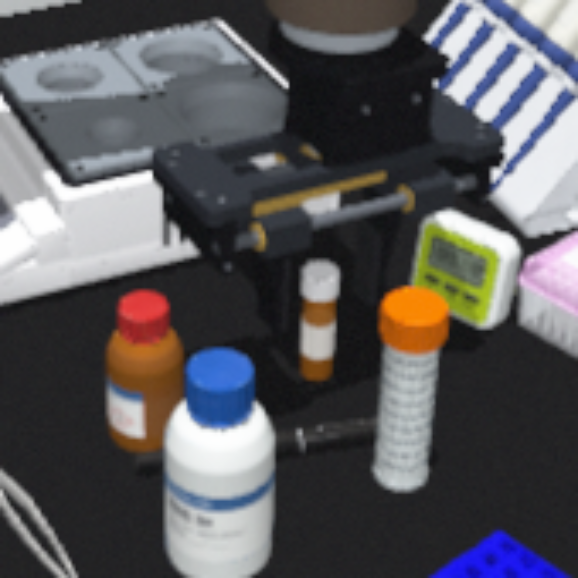

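The fingers straddle the vial cap at zoomed (320,280) and clear the other vessels. Closing.

Call:
servo_tool --deltas '[{"slide": [-0.08, 0, 0], "spin": 0}, {"slide": [0, 0, 0], "spin": 0}, {"slide": [0, 0, 0], "spin": 0}, {"slide": [0, 0, 0], "spin": 0}, {"slide": [0, 0, 0], "spin": 0}, {"slide": [0, 0, 0], "spin": 0}]' --gripper 255

```text
time_s: 5.45
tcp_pos: [0.5628, -0.2186, 0.0505]
ee_rot: [[-0.002, -1.0, -0.018], [-1.0, 0.002, -0.008], [0.008, 0.018, -1.0]]
wrist_force: [0.1, 0.6, -0.5]
gripper_width: 0.245
```

```bash
python3 -c "
from h import *
go([.562,-.2185,.16])"
```

```text
t 5.45 tcp [ 0.5628 -0.2186  0.0505] tilt [-1.06 -0.46] yaw -0.12 w 0.245 F [ 0.1  0.6 -0.5] 
 units [ 0.03  0.11 -4.38]
```

Call:
servo_tool --deltas '[{"slide": [0, 0, -0.3], "spin": 0}, {"slide": [0, 0, -0.6], "spin": 0}, {"slide": [0, 0, -0.7], "spin": 0}, {"slide": [0, 0, -0.7], "spin": 0}, {"slide": [0, 0, -0.7], "spin": 0}, {"slide": [0, 0, -0.7], "spin": 0}, {"slide": [0, 0, -0.5], "spin": 0}, {"slide": [0, 0, -0.2], "spin": 0}, {"slide": [0, 0, 0], "spin": 0}]'

```text
time_s: 6.35
tcp_pos: [0.5645, -0.2178, 0.168]
ee_rot: [[-0.002, -1.0, -0.018], [-1.0, 0.003, -0.008], [0.008, 0.018, -1.0]]
wrist_force: [1.0, 0.3, -0.7]
gripper_width: 0.243
```

```bash
python3 -c "
from h import *
go([.518,-.0197,.17])"
```

```text
t 6.35 tcp [ 0.5645 -0.2178  0.168 ] tilt [-1.02 -0.47] yaw -0.14 w 0.243 F [ 1.   0.3 -0.7] 
 units [-7.92  1.88 -0.11]
```

Call:
servo_tool --deltas '[{"slide": [-0.4, 0.1, -0.1], "spin": 0}, {"slide": [-0.8, 0.2, -0.1], "spin": 0}, {"slide": [-0.8, 0.2, -0.1], "spin": 0}, {"slide": [-0.8, 0.2, -0.1], "spin": 0}, {"slide": [-0.8, 0.2, -0.1], "spin": 0}, {"slide": [-0.8, 0.2, 0], "spin": 0}, {"slide": [-0.8, 0.2, 0], "spin": 0}, {"slide": [-0.7, 0.2, 0], "spin": 0}, {"slide": [-0.4, 0.1, 0], "spin": 0}, {"slide": [0, 0, 0], "spin": 0}]'

```text
time_s: 7.35
tcp_pos: [0.5163, -0.05, 0.1723]
ee_rot: [[-0.003, -0.999, -0.036], [-1.0, 0.004, -0.007], [0.007, 0.036, -0.999]]
wrist_force: [0.2, -0.3, -0.6]
gripper_width: 0.247
```

```bash
python3 -c "
from h import *
go([.518,-.0197,.14])"
```

```text
t 7.35 tcp [ 0.5163 -0.05    0.1723] tilt [-2.08 -0.38] yaw -0.2 w 0.247 F [ 0.2 -0.3 -0.6] 
 units [-1.22 -0.11  1.28]
```

Call:
servo_tool --deltas '[{"slide": [-0.6, -0.05, 0], "spin": 0}, {"slide": [-0.5, -0.1, 0.2], "spin": 0}, {"slide": [-0.1, -0.05, 0.4], "spin": 0}, {"slide": [0, 0, 0.3], "spin": 0}, {"slide": [0, 0, 0], "spin": 0}]'

```text
time_s: 7.85
tcp_pos: [0.5201, -0.0204, 0.1459]
ee_rot: [[-0.005, -0.999, -0.04], [-1.0, 0.005, -0.008], [0.008, 0.04, -0.999]]
wrist_force: [-1.1, 0.2, 0.0]
gripper_width: 0.248
```

```bash
python3 -c "
from h import *
go([.519,-.0197,.105]);d=cap('scene','s5.png')
f=cv2.imread('pics/s5.png');cv2.imwrite('pics/s5z.png',cv2.resize(f[100:270,150:320],None,fx=3.4,fy=3.4));f=cap('wrist','w5.png')"
```

```text
t 7.85 tcp [ 0.5201 -0.0204  0.1459] tilt [-2.28 -0.44] yaw -0.26 w 0.248 F [-1.1  0.2  0. ] 
 units [-0.04 -0.02  1.64]
```

View pics/s5z.png

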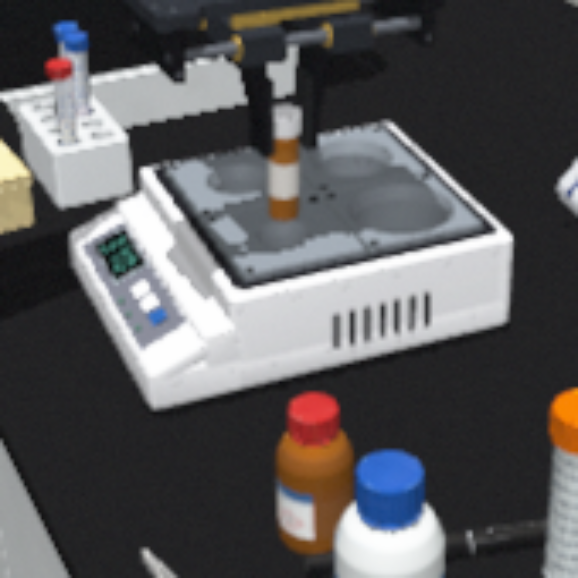

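The vial hangs over the 29 mm well (well around zoomed (280,235)). Lowering.

Call:
servo_tool --deltas '[{"slide": [0, 0.02, 0.3], "spin": 0}, {"slide": [0, 0, 0.4], "spin": 0}, {"slide": [0, 0, 0.4], "spin": 0}, {"slide": [0, 0, 0.3], "spin": 0}, {"slide": [0, 0, 0.1], "spin": 0}, {"slide": [0, 0, 0], "spin": 0}]'

```text
time_s: 8.55
tcp_pos: [0.5186, -0.0219, 0.1061]
ee_rot: [[-0.006, -0.999, -0.038], [-1.0, 0.007, -0.008], [0.008, 0.038, -0.999]]
wrist_force: [0.9, 0.1, 0.7]
gripper_width: 0.246
```

```bash
python3 -c "
from h import *
go([.519,-.0197,.099])"
```

```text
t 8.55 tcp [ 0.5186 -0.0219  0.1061] tilt [-2.18 -0.44] yaw -0.36 w 0.246 F [0.9 0.1 0.7] 
 units [-0.09 -0.03  0.28]
```

Call:
servo_tool --deltas '[{"slide": [-0.08, -0.03, 0.15], "spin": 0}, {"slide": [0, 0, 0.1], "spin": 0}, {"slide": [0, 0, 0.05], "spin": 0}, {"slide": [0, 0, 0], "spin": 0}]'

```text
time_s: 8.95
tcp_pos: [0.5198, -0.0195, 0.0986]
ee_rot: [[-0.006, -0.999, -0.036], [-1.0, 0.006, -0.007], [0.008, 0.036, -0.999]]
wrist_force: [0.0, -0.7, 0.1]
gripper_width: 0.249
```

```bash
python3 -c "
from h import *
go([.519,-.0197,.099])"
```

```text
t 8.95 tcp [ 0.5198 -0.0195  0.0986] tilt [-2.08 -0.43] yaw -0.33 w 0.249 F [ 0.  -0.7  0.1] 
 units [ 0.01  0.03 -0.01]
```

Call:
servo_tool --deltas '[{"slide": [0, 0, 0], "spin": 0}, {"slide": [0, 0, 0], "spin": 0}, {"slide": [0, 0, 0], "spin": 0}, {"slide": [0, 0, 0], "spin": 0}, {"slide": [0, 0, -0.3], "spin": 0}, {"slide": [0, 0, -0.6], "spin": 0}, {"slide": [0, 0, -0.8], "spin": 0}, {"slide": [0, 0, -0.8], "spin": 0}, {"slide": [0, 0, -0.8], "spin": 0}, {"slide": [0, 0, -0.4], "spin": 0}]' --gripper 90

```text
time_s: 9.95
tcp_pos: [0.5229, -0.0191, 0.1963]
ee_rot: [[-0.006, -0.999, -0.037], [-1.0, 0.006, -0.008], [0.009, 0.037, -0.999]]
wrist_force: [0.3, 0.1, -0.4]
gripper_width: 0.646
```

```bash
python3 -c "
from h import *
go([.558,-.319,.18]);d=cap('scene','s6.png')
f=cv2.imread('pics/s6.png');cv2.imwrite('pics/s6z.png',cv2.resize(f[100:270,150:320],None,fx=3.4,fy=3.4))"
```

```text
t 9.95 tcp [ 0.5229 -0.0191  0.1963] tilt [-2.12 -0.48] yaw -0.33 w 0.646 F [ 0.3  0.1 -0.4] 
 units [11.98 -1.5   0.7 ]
```

View pics/s6z.png

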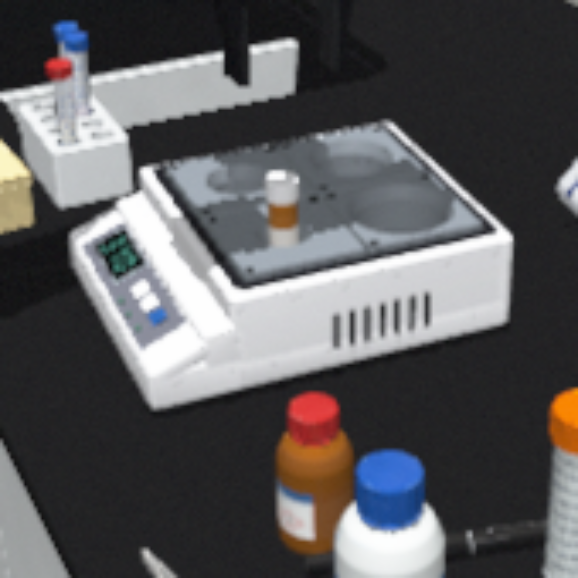

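The vial stands in its well at zoomed (283,215). On to the tube.

Call:
servo_tool --deltas '[{"slide": [0.5, -0.1, 0], "spin": 0}, {"slide": [0.9, -0.12, 0], "spin": 0}, {"slide": [0.9, -0.12, 0], "spin": 0}, {"slide": [0.9, -0.12, 0], "spin": 0}, {"slide": [0.9, -0.12, 0], "spin": 0}, {"slide": [0.9, -0.12, 0], "spin": 0}, {"slide": [0.9, -0.12, 0], "spin": 0}, {"slide": [0.9, -0.12, 0], "spin": 0}, {"slide": [0.5, -0.12, 0], "spin": 0}, {"slide": [0, 0, 0], "spin": 0}]'

```text
time_s: 11.0
tcp_pos: [0.5444, -0.2142, 0.1873]
ee_rot: [[-0.007, -0.999, -0.053], [-1.0, 0.007, -0.006], [0.006, 0.053, -0.999]]
wrist_force: [-0.1, 0.4, -0.8]
gripper_width: 0.644
```

```bash
python3 -c "
from h import *
import pickle
go([.5575,-.3195,.15]);d=cap('wrist','w7.png');pickle.dump(d,open('D7.pkl','wb'))"
```

```text
t 11.0 tcp [ 0.5444 -0.2142  0.1873] tilt [-3.05 -0.33] yaw -0.4 w 0.644 F [-0.1  0.4 -0.8] 
 units [ 4.2  -0.63  1.49]
```

View pics/w7.png

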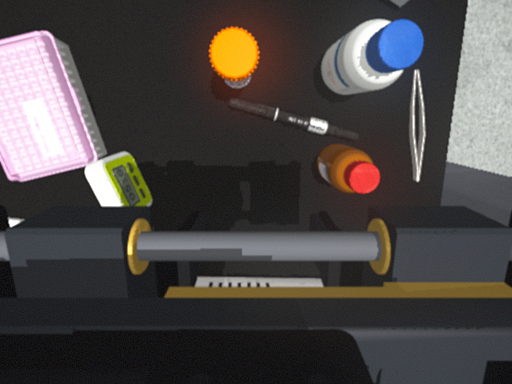

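Tube cap top is at (234,53), white cap at (396,44), brown cap at (362,178).

```bash
python3 -c "
from h import *
import pickle
d=pickle.load(open('D7.pkl','rb'))
print(plane(d,234,52.5,.116),plane(d,397,44.5,.12),plane(d,364,178,.09))"
```

```text
[ 0.55808682 -0.31846099  0.116     ] [ 0.44315823 -0.32332094  0.12      ] [ 0.44740299 -0.22066682  0.09      ]
```

Call:
servo_tool --deltas '[{"slide": [0.4, -0.05, 0], "spin": 0}, {"slide": [0.5, -0.07, 0], "spin": 0}, {"slide": [0.5, -0.07, 0], "spin": 0}, {"slide": [0.5, -0.07, 0], "spin": 0}, {"slide": [0.5, -0.07, 0], "spin": 0}, {"slide": [0.5, -0.07, 0], "spin": 0}, {"slide": [0.5, -0.07, 0], "spin": 0}, {"slide": [0.4, -0.07, 0], "spin": 0}, {"slide": [0, 0, 0], "spin": 0}]'

```text
time_s: 11.95
tcp_pos: [0.5584, -0.3153, 0.1868]
ee_rot: [[-0.004, -0.999, -0.054], [-1.0, 0.004, -0.005], [0.006, 0.054, -0.999]]
wrist_force: [-0.9, 0.5, 0.2]
gripper_width: 0.646
```

```bash
python3 -c "
from h import *
go([.557,-.319,.088])"
```

```text
t 11.95 tcp [ 0.5584 -0.3153  0.1868] tilt [-3.08 -0.31] yaw -0.21 w 0.646 F [-0.9  0.5  0.2] 
 units [ 0.13 -0.16  3.95]
```

Call:
servo_tool --deltas '[{"slide": [0.13, -0.05, 0.3], "spin": 0}, {"slide": [0.05, 0, 0.7], "spin": 0}, {"slide": [0, 0, 0.7], "spin": 0}, {"slide": [0, 0, 0.7], "spin": 0}, {"slide": [0, 0, 0.5], "spin": 0}, {"slide": [0, 0, 0.3], "spin": 0}, {"slide": [0, 0, 0], "spin": 0}]'

```text
time_s: 12.65
tcp_pos: [0.5552, -0.3194, 0.1021]
ee_rot: [[-0.002, -0.999, -0.054], [-1.0, 0.002, -0.004], [0.005, 0.054, -0.999]]
wrist_force: [0.2, 1.0, -1.0]
gripper_width: 0.649
```

```bash
python3 -c "
from h import *
go([.557,-.319,.088])"
```

```text
t 12.65 tcp [ 0.5552 -0.3194  0.1021] tilt [-3.09 -0.26] yaw -0.12 w 0.649 F [ 0.2  1.  -1. ] 
 units [-0.02 -0.1   0.56]
```

Call:
servo_tool --deltas '[{"slide": [0, -0.07, 0.25], "spin": 0}, {"slide": [0, 0, 0.2], "spin": 0}, {"slide": [0, 0, 0], "spin": 0}]'

```text
time_s: 12.95
tcp_pos: [0.5577, -0.3197, 0.0914]
ee_rot: [[-0.001, -0.999, -0.051], [-1.0, 0.002, -0.006], [0.006, 0.051, -0.999]]
wrist_force: [0.6, -0.2, 0.5]
gripper_width: 0.646
```

```bash
python3 -c "
from h import *
go([.557,-.319,.088])
d=cap('scene','s8.png')
f=cv2.imread('pics/s8.png');cv2.imwrite('pics/s8z.png',cv2.resize(f[130:300,200:370],None,fx=3.4,fy=3.4))"
```

```text
t 12.95 tcp [ 0.5577 -0.3197  0.0914] tilt [-2.93 -0.33] yaw -0.07 w 0.646 F [ 0.6 -0.2  0.5] 
 units [-0.03  0.02  0.14]
```

View pics/s8z.png

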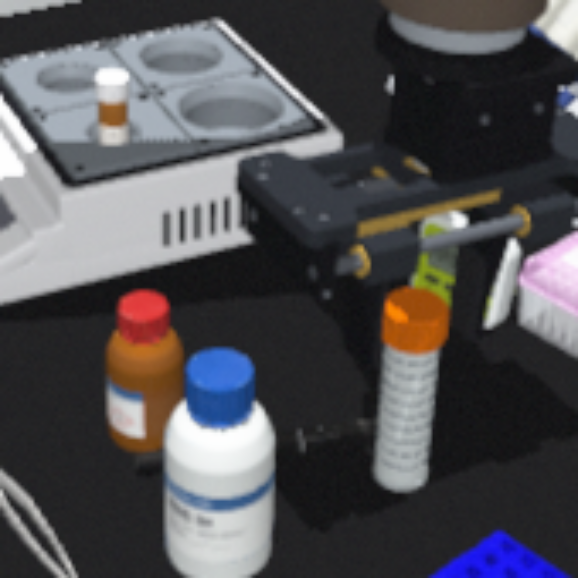

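The gripper is around the orange cap at zoomed (415,315), and the vial is upright in its well. Closing.

Call:
servo_tool --deltas '[{"slide": [0, 0, 0.1], "spin": 0}, {"slide": [0, 0, 0], "spin": 0}, {"slide": [0, 0, 0], "spin": 0}, {"slide": [0, 0, 0], "spin": 0}, {"slide": [0, 0, 0], "spin": 0}]' --gripper 255

```text
time_s: 13.5
tcp_pos: [0.5585, -0.3201, 0.0904]
ee_rot: [[-0.001, -0.999, -0.048], [-1.0, 0.002, -0.007], [0.007, 0.048, -0.999]]
wrist_force: [0.5, -0.2, -0.8]
gripper_width: 0.388
```

```bash
python3 -c "
from h import *
go([.557,-.319,.2])"
```

```text
t 13.5 tcp [ 0.5585 -0.3201  0.0904] tilt [-2.75 -0.4 ] yaw -0.07 w 0.388 F [ 0.5 -0.2 -0.8] 
 units [-0.01  0.27 -4.38]
```

Call:
servo_tool --deltas '[{"slide": [0, 0, -0.3], "spin": 0}, {"slide": [0, 0, -0.6], "spin": 0}, {"slide": [0, 0, -0.7], "spin": 0}, {"slide": [0, 0, -0.7], "spin": 0}, {"slide": [0, 0, -0.7], "spin": 0}, {"slide": [0, 0, -0.7], "spin": 0}, {"slide": [0, 0, -0.7], "spin": 0}, {"slide": [0, 0, -0.7], "spin": 0}, {"slide": [0, 0, -0.5], "spin": 0}, {"slide": [0, 0, 0], "spin": 0}]'

```text
time_s: 14.5
tcp_pos: [0.565, -0.3191, 0.2396]
ee_rot: [[-0.001, -0.999, -0.047], [-1.0, 0.002, -0.007], [0.007, 0.047, -0.999]]
wrist_force: [0.4, 0.0, -0.5]
gripper_width: 0.387
```

```bash
python3 -c "
from h import *
go([.56,-.0,.235]);cap('scene','s9.png')"
```

```text
t 14.5 tcp [ 0.565  -0.3191  0.2396] tilt [-2.71 -0.42] yaw -0.08 w 0.387 F [ 0.4  0.  -0.5] 
 units [-12.77   0.21   0.1 ]
```

View pics/s9.png

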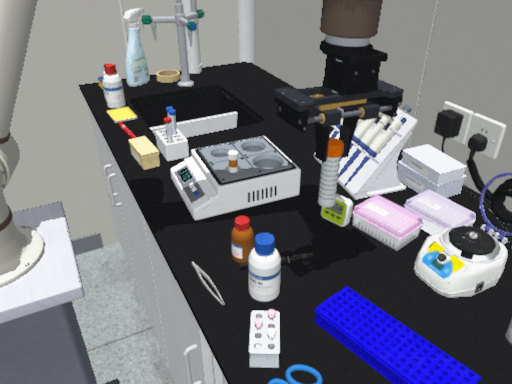

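The tube is held at (330,175), near upright. Moving across at a moderate speed.

Call:
servo_tool --deltas '[{"slide": [-0.4, 0, 0], "spin": 0}, {"slide": [-0.6, 0, 0], "spin": 0}, {"slide": [-0.6, 0, 0], "spin": 0}, {"slide": [-0.6, 0, 0], "spin": 0}, {"slide": [-0.6, 0, 0], "spin": 0}, {"slide": [-0.6, 0, 0], "spin": 0}, {"slide": [-0.6, 0, 0], "spin": 0}, {"slide": [-0.6, 0, 0], "spin": 0}, {"slide": [-0.6, 0, 0], "spin": 0}, {"slide": [-0.6, 0, 0], "spin": 0}]'

```text
time_s: 15.55
tcp_pos: [0.5625, -0.16, 0.2333]
ee_rot: [[-0.001, -0.998, -0.057], [-1.0, 0.002, -0.003], [0.003, 0.057, -0.998]]
wrist_force: [0.7, 0.2, -0.4]
gripper_width: 0.384
```

Call:
servo_tool --deltas '[{"slide": [-0.6, 0, 0], "spin": 0}, {"slide": [-0.6, 0.05, 0], "spin": 0}, {"slide": [-0.6, 0.05, 0], "spin": 0}, {"slide": [-0.6, 0.05, 0], "spin": 0}, {"slide": [-0.6, 0.05, 0], "spin": 0}, {"slide": [-0.6, 0.05, 0], "spin": 0}, {"slide": [-0.6, 0.05, 0], "spin": 0}, {"slide": [-0.6, 0.05, 0], "spin": 0}, {"slide": [-0.4, 0.05, 0], "spin": 0}, {"slide": [0, 0, 0], "spin": 0}]'

```text
time_s: 16.55
tcp_pos: [0.5517, -0.0163, 0.2338]
ee_rot: [[0.001, -0.998, -0.056], [-1.0, -0.001, -0.003], [0.003, 0.056, -0.998]]
wrist_force: [0.6, -1.3, -0.2]
gripper_width: 0.387
```

```bash
python3 -c "
from h import *
go([.524,.066,.2])"
```

```text
t 16.55 tcp [ 0.5517 -0.0163  0.2338] tilt [-3.19 -0.16] yaw 0.06 w 0.387 F [ 0.6 -1.3 -0.2] 
 units [-3.3   1.03  1.4 ]
```

Call:
servo_tool --deltas '[{"slide": [-0.5, 0.12, 0], "spin": 0}, {"slide": [-0.6, 0.15, 0], "spin": 0}, {"slide": [-0.6, 0.15, 0], "spin": 0}, {"slide": [-0.6, 0.15, 0], "spin": 0}, {"slide": [-0.6, 0.15, 0], "spin": 0}, {"slide": [-0.3, 0.1, 0], "spin": 0}, {"slide": [-0.1, 0.1, 0], "spin": 0}, {"slide": [0, 0, 0], "spin": 0}]'

```text
time_s: 17.35
tcp_pos: [0.5263, 0.0721, 0.2348]
ee_rot: [[-0.001, -0.998, -0.056], [-1.0, 0.001, -0.003], [0.003, 0.056, -0.998]]
wrist_force: [-0.2, -0.4, -1.1]
gripper_width: 0.386
```

```bash
python3 -c "
from h import *
go([.526,.0655,.19])"
```

```text
t 17.35 tcp [0.5263 0.0721 0.2348] tilt [-3.22 -0.17] yaw -0.06 w 0.386 F [-0.2 -0.4 -1.1] 
 units [ 0.26 -0.09  1.79]
```

Call:
servo_tool --deltas '[{"slide": [0.2, -0.05, 0.3], "spin": 0}, {"slide": [0.06, -0.03, 0.5], "spin": 0}, {"slide": [0, -0.03, 0.4], "spin": 0}, {"slide": [0, 0, 0.2], "spin": 0}, {"slide": [0, 0, 0], "spin": 0}]'

```text
time_s: 17.85
tcp_pos: [0.5271, 0.0626, 0.1969]
ee_rot: [[-0.004, -0.998, -0.057], [-1.0, 0.004, -0.003], [0.004, 0.057, -0.998]]
wrist_force: [0.2, -0.5, -0.7]
gripper_width: 0.384
```

```bash
python3 -c "
from h import *
go([.526,.0655,.1384])
for n in ('scene','side'):
  d=cap(n,'a%s.png'%n);f=d['frame'][:,:,::-1].copy()
  p=proj(d,[.5222,.0653,.083]);print(n,p)
  f=cv2.resize(f[80:220,160:300],None,fx=4,fy=4)
  cv2.circle(f,tuple(int(q) for q in (p-[160,80])*4),3,(0,255,0),-1);cv2.imwrite('pics/a%sz.png'%n,f)"
```

```text
t 17.85 tcp [0.5271 0.0626 0.1969] tilt [-3.26 -0.19] yaw -0.25 w 0.384 F [ 0.2 -0.5 -0.7] 
 units [-0.12 -0.09  2.34]
scene [220.23874239 151.95700593]
side [222.23919103 141.42938023]
```

View pics/ascenez.png

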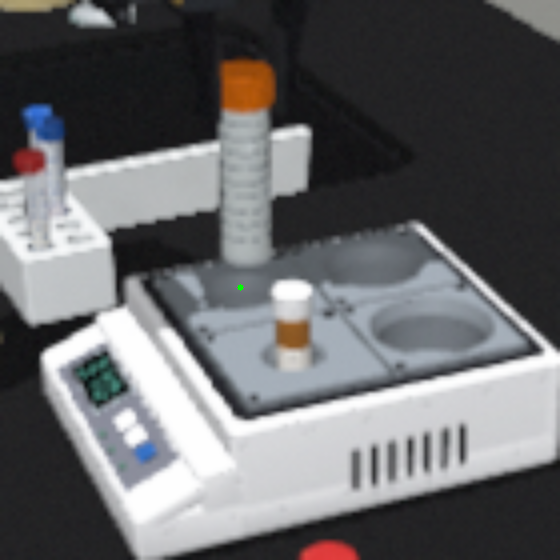

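View pics/asidez.png

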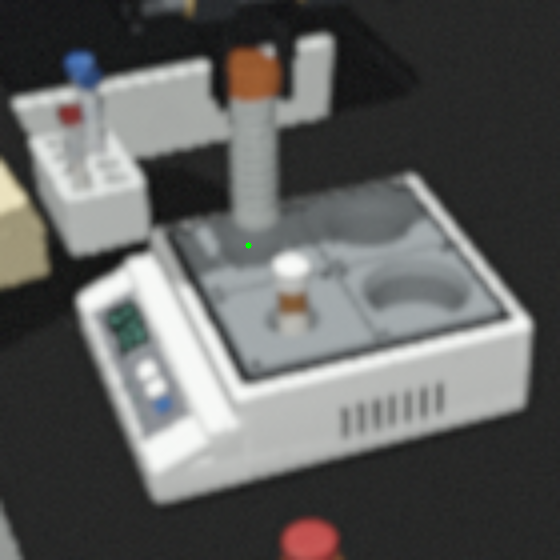

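```bash
python3 -c "
from h import *
d=optics.capture('scene');print(plane(d,160+246/4,80+259/4,.1065))
d=optics.capture('side');print(plane(d,160+255/4,80+224/4,.1065))
print(sense()['tcp_pos'])"
```

```text
[0.52260845 0.05567437 0.1065    ]
[0.52398939 0.05466726 0.1065    ]
[0.52796617 0.06322603 0.19848263]
```

Call:
servo_tool --deltas '[{"slide": [-0.1, 0.05, 0.3], "spin": 0}, {"slide": [-0.03, 0, 0.5], "spin": 0}, {"slide": [0, 0, 0.5], "spin": 0}, {"slide": [0, 0, 0.4], "spin": 0}, {"slide": [0, 0, 0.2], "spin": 0}, {"slide": [0, 0, 0], "spin": 0}]'

```text
time_s: 18.65
tcp_pos: [0.5247, 0.0677, 0.15]
ee_rot: [[-0.003, -0.999, -0.05], [-1.0, 0.003, -0.001], [0.001, 0.05, -0.999]]
wrist_force: [0.1, -0.0, 0.1]
gripper_width: 0.384
```

```bash
python3 -c "
from h import *
go([.526,.0655,.1384])"
```

```text
t 18.65 tcp [0.5247 0.0677 0.15  ] tilt [-2.86 -0.05] yaw -0.15 w 0.384 F [ 0.1 -0.   0.1] 
 units [ 0.09 -0.08  0.46]
```

Call:
servo_tool --deltas '[{"slide": [0.06, -0.06, 0.2], "spin": 0}, {"slide": [0, 0, 0.15], "spin": 0}, {"slide": [0, 0, 0.08], "spin": 0}, {"slide": [0, 0, 0], "spin": 0}]'

```text
time_s: 19.05
tcp_pos: [0.5263, 0.0663, 0.1391]
ee_rot: [[-0.002, -0.999, -0.049], [-1.0, 0.002, -0.001], [0.001, 0.049, -0.999]]
wrist_force: [-0.8, -0.1, -1.0]
gripper_width: 0.383
```

```bash
python3 -c "
from h import *
go([.526,.0655,.1384])"
```

```text
t 19.05 tcp [0.5263 0.0663 0.1391] tilt [-2.78 -0.03] yaw -0.14 w 0.383 F [-0.8 -0.1 -1. ] 
 units [0.03 0.01 0.03]
```

Call:
servo_tool --deltas '[{"slide": [0, 0, 0.03], "spin": 0}, {"slide": [0, 0, 0], "spin": 0}, {"slide": [0, 0, 0], "spin": 0}, {"slide": [0, 0, 0], "spin": 0}, {"slide": [0, 0, -0.3], "spin": 0}, {"slide": [0, 0, -0.6], "spin": 0}, {"slide": [0, 0, -0.7], "spin": 0}, {"slide": [0, 0, -0.7], "spin": 0}, {"slide": [0, 0, -0.5], "spin": 0}, {"slide": [0, 0, 0], "spin": 0}]' --gripper 90

```text
time_s: 20.05
tcp_pos: [0.5315, 0.0666, 0.215]
ee_rot: [[-0.002, -0.999, -0.043], [-1.0, 0.002, 0.0], [-0.0, 0.043, -0.999]]
wrist_force: [0.3, 0.6, -0.6]
gripper_width: 0.646
```

```bash
python3 -c "
from h import *
go([.4475,-.222,.2]);cap('scene','s10.png')"
```

```text
t 20.05 tcp [0.5315 0.0666 0.215 ] tilt [-2.44  0.02] yaw -0.09 w 0.646 F [ 0.3  0.6 -0.6] 
 units [11.55  3.31  0.74]
```

View pics/s10.png

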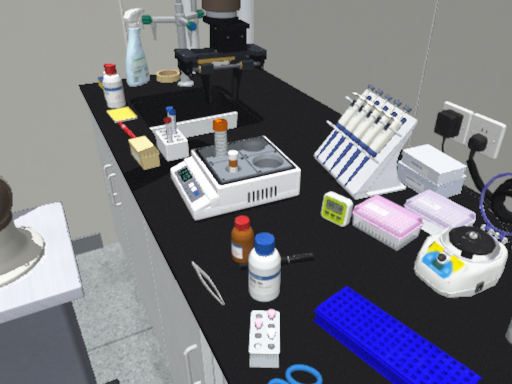

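The tube stands in the 40 mm well at (220,140), with the vial still in place. Now to the brown bottle.

Call:
servo_tool --deltas '[{"slide": [0.4, 0.1, 0], "spin": 0}, {"slide": [0.6, 0.17, 0], "spin": 0}, {"slide": [0.6, 0.17, 0], "spin": 0}, {"slide": [0.6, 0.17, 0], "spin": 0}, {"slide": [0.6, 0.17, 0], "spin": 0}, {"slide": [0.6, 0.17, 0], "spin": 0}, {"slide": [0.6, 0.17, 0], "spin": 0}, {"slide": [0.6, 0.17, 0], "spin": 0}, {"slide": [0.6, 0.17, 0], "spin": 0}, {"slide": [0.6, 0.17, 0], "spin": 0}]'

```text
time_s: 21.1
tcp_pos: [0.4831, -0.092, 0.2132]
ee_rot: [[-0.004, -0.999, -0.051], [-1.0, 0.004, -0.001], [0.002, 0.051, -0.999]]
wrist_force: [-0.1, -0.3, -0.4]
gripper_width: 0.648
```

Call:
servo_tool --deltas '[{"slide": [0.6, 0.17, 0], "spin": 0}, {"slide": [0.6, 0.17, 0], "spin": 0}, {"slide": [0.6, 0.17, 0], "spin": 0}, {"slide": [0.6, 0.17, 0], "spin": 0}, {"slide": [0.6, 0.17, 0], "spin": 0}, {"slide": [0.6, 0.17, 0], "spin": 0}, {"slide": [0.6, 0.17, 0], "spin": 0}, {"slide": [0.4, 0.1, 0], "spin": 0}, {"slide": [0, 0, 0], "spin": 0}]'

```text
time_s: 22.0
tcp_pos: [0.4428, -0.2206, 0.2154]
ee_rot: [[-0.011, -0.999, -0.051], [-1.0, 0.011, -0.001], [0.002, 0.051, -0.999]]
wrist_force: [0.7, 0.9, 0.6]
gripper_width: 0.647
```

```bash
python3 -c "
from h import *
import pickle
go([.4475,-.222,.12]);d=cap('wrist','w11.png');pickle.dump(d,open('D11.pkl','wb'))"
```

```text
t 22.0 tcp [ 0.4428 -0.2206  0.2154] tilt [-2.93 -0.07] yaw -0.65 w 0.647 F [0.7 0.9 0.6] 
 units [ 0.05 -0.39  3.8 ]
```

View pics/w11.png

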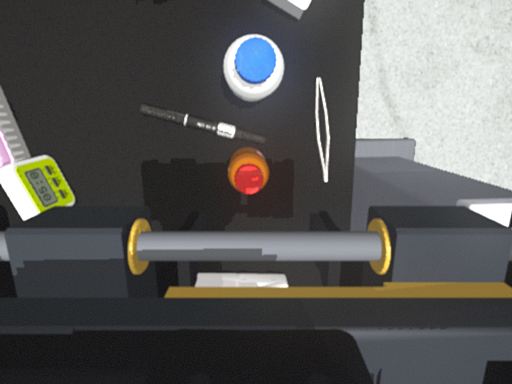

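Brown cap is at (249,180), white bottle's cap at (256,59).

```bash
python3 -c "
from h import *
import pickle
d=pickle.load(open('D11.pkl','rb'))
print(plane(d,249,180,.09),plane(d,256,59.5,.12));go([.447,-.2215,.1])"
```

```text
[ 0.44640962 -0.22030428  0.09      ] [ 0.43967029 -0.32342904  0.12      ]
t 22.05 tcp [ 0.4429 -0.2201  0.2154] tilt [-2.93 -0.06] yaw -0.63 w 0.644 F [-0.3 -0.5 -0.8] 
 units [ 0.05 -0.4   4.6 ]
```

Call:
servo_tool --deltas '[{"slide": [0.04, -0.15, 0.3], "spin": 0}, {"slide": [0, -0.1, 0.6], "spin": 0}, {"slide": [0, -0.1, 0.7], "spin": 0}, {"slide": [0, 0, 0.7], "spin": 0}, {"slide": [0, 0, 0.7], "spin": 0}, {"slide": [0, 0, 0.6], "spin": 0}, {"slide": [0, 0, 0.4], "spin": 0}, {"slide": [0, 0, 0.2], "spin": 0}, {"slide": [0, 0, 0], "spin": 0}]'

```text
time_s: 22.95
tcp_pos: [0.4494, -0.2177, 0.1033]
ee_rot: [[-0.004, -0.999, -0.05], [-1.0, 0.004, -0.001], [0.001, 0.05, -0.999]]
wrist_force: [0.3, 0.4, 0.3]
gripper_width: 0.647
```

```bash
python3 -c "
from h import *
go([.446,-.2212,.073])"
```

```text
t 22.95 tcp [ 0.4494 -0.2177  0.1033] tilt [-2.87 -0.05] yaw -0.22 w 0.647 F [0.3 0.4 0.3] 
 units [0.14 0.07 1.22]
```

Call:
servo_tool --deltas '[{"slide": [0.12, 0.08, 0.3], "spin": 0}, {"slide": [0.03, 0, 0.4], "spin": 0}, {"slide": [0, 0, 0.35], "spin": 0}, {"slide": [0, 0, 0.1], "spin": 0}, {"slide": [0, 0, 0], "spin": 0}]'

```text
time_s: 23.45
tcp_pos: [0.447, -0.222, 0.0736]
ee_rot: [[-0.003, -0.999, -0.047], [-1.0, 0.004, -0.002], [0.002, 0.047, -0.999]]
wrist_force: [1.1, 0.2, 0.1]
gripper_width: 0.648
```

```bash
python3 -c "
from h import *
go([.446,-.2212,.073])"
```

```text
t 23.45 tcp [ 0.447  -0.222   0.0736] tilt [-2.67 -0.09] yaw -0.2 w 0.648 F [1.1 0.2 0.1] 
 units [-0.03  0.04  0.03]
```

Call:
servo_tool --deltas '[{"slide": [0, 0, 0.03], "spin": 0}, {"slide": [0, 0, 0], "spin": 0}, {"slide": [0, 0, 0], "spin": 0}, {"slide": [0, 0, 0], "spin": 0}, {"slide": [0, 0, 0], "spin": 0}, {"slide": [0, 0, 0], "spin": 0}]' --gripper 255

```text
time_s: 24.05
tcp_pos: [0.4478, -0.2222, 0.0737]
ee_rot: [[-0.003, -0.999, -0.044], [-1.0, 0.003, -0.002], [0.002, 0.044, -0.999]]
wrist_force: [0.1, -0.3, -1.2]
gripper_width: 0.405
```

```bash
python3 -c "
from h import *
go([.45,-.2212,.2]);cap('scene','s12.png');f=cv2.imread('pics/s12.png');cv2.imwrite('pics/s12z.png',cv2.resize(f[130:300,160:330],None,fx=3.4,fy=3.4))"
```

```text
t 24.05 tcp [ 0.4478 -0.2222  0.0737] tilt [-2.54 -0.12] yaw -0.19 w 0.405 F [ 0.1 -0.3 -1.2] 
 units [-0.03  0.14 -5.05]
```

View pics/s12z.png

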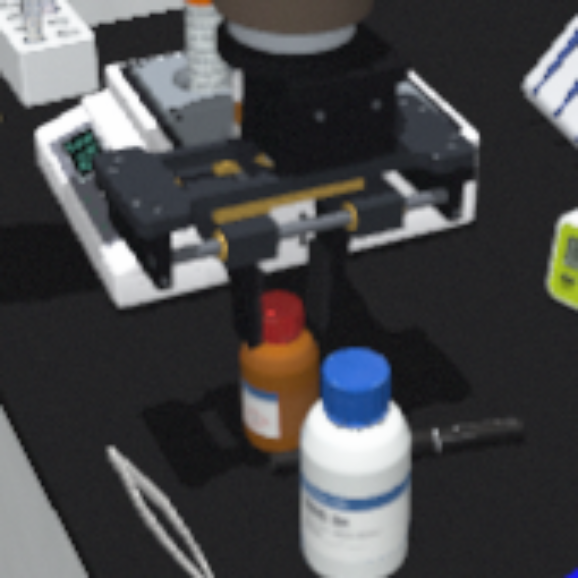

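Call:
servo_tool --deltas '[{"slide": [0, 0, 0], "spin": 0}, {"slide": [0, 0, 0], "spin": 0}]'

```text
time_s: 24.3
tcp_pos: [0.4479, -0.2222, 0.0738]
ee_rot: [[-0.003, -0.999, -0.044], [-1.0, 0.003, -0.002], [0.002, 0.044, -0.999]]
wrist_force: [-0.4, -0.8, 0.1]
gripper_width: 0.405
```

```bash
python3 -c "
from h import *
go([.45,-.2212,.2]);cap('side','s13.png');f=cv2.imread('pics/s13.png');cv2.imwrite('pics/s13z.png',cv2.resize(f[180:280,190:290],None,fx=5.5,fy=5.5))"
```

```text
t 24.3 tcp [ 0.4479 -0.2222  0.0738] tilt [-2.54 -0.12] yaw -0.18 w 0.405 F [-0.4 -0.8  0.1] 
 units [-0.03  0.14 -5.05]
```

View pics/s13z.png

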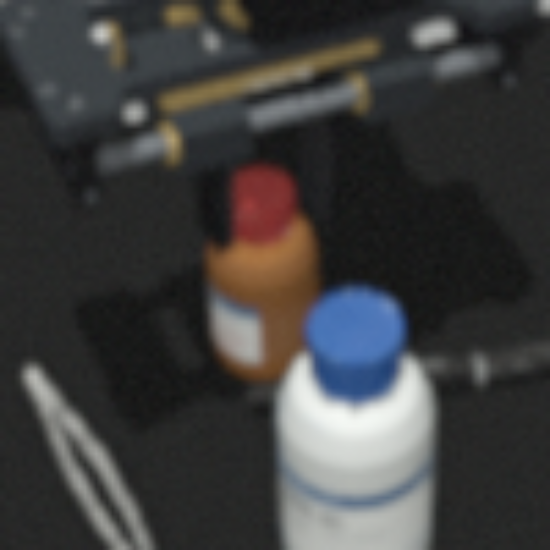

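The opening stopped at 35 mm, wider than the 29 mm cap, so the tips are squeezing the shoulder. I'll open, rise 5 mm and regrip.

Call:
servo_tool --deltas '[{"slide": [0, 0, 0], "spin": 0}, {"slide": [0, 0, 0], "spin": 0}, {"slide": [0, 0, 0], "spin": 0}, {"slide": [0, 0.05, -0.15], "spin": 0}, {"slide": [0, 0, -0.06], "spin": 0}, {"slide": [0, 0, 0], "spin": 0}]' --gripper 110

```text
time_s: 24.95
tcp_pos: [0.4469, -0.2222, 0.0797]
ee_rot: [[-0.003, -0.999, -0.044], [-1.0, 0.003, -0.002], [0.002, 0.044, -0.999]]
wrist_force: [-0.2, 0.5, -0.1]
gripper_width: 0.567
```

```bash
python3 -c "
from h import *
go([.447,-.2212,.079])"
```

```text
t 24.95 tcp [ 0.4469 -0.2222  0.0797] tilt [-2.52 -0.13] yaw -0.18 w 0.567 F [-0.2  0.5 -0.1] 
 units [-0.04 -0.01  0.03]
```

Call:
servo_tool --deltas '[{"slide": [0, 0, 0.03], "spin": 0}, {"slide": [0, 0, 0], "spin": 0}, {"slide": [0, 0, 0], "spin": 0}, {"slide": [0, 0, 0], "spin": 0}, {"slide": [0, 0, 0], "spin": 0}, {"slide": [0, 0, 0], "spin": 0}]' --gripper 255

```text
time_s: 25.55
tcp_pos: [0.4468, -0.2222, 0.079]
ee_rot: [[-0.003, -0.999, -0.044], [-1.0, 0.003, -0.002], [0.003, 0.044, -0.999]]
wrist_force: [-0.3, 0.2, 0.3]
gripper_width: 0.316
```

```bash
python3 -c "
from h import *
go([.447,-.2212,.2]);cap('side','s14.png');f=cv2.imread('pics/s14.png');cv2.imwrite('pics/s14z.png',cv2.resize(f[180:280,190:290],None,fx=5.5,fy=5.5))"
```

```text
t 25.55 tcp [ 0.4468 -0.2222  0.079 ] tilt [-2.52 -0.14] yaw -0.17 w 0.316 F [-0.3  0.2  0.3] 
 units [-0.03  0.2  -4.83]
```

View pics/s14z.png

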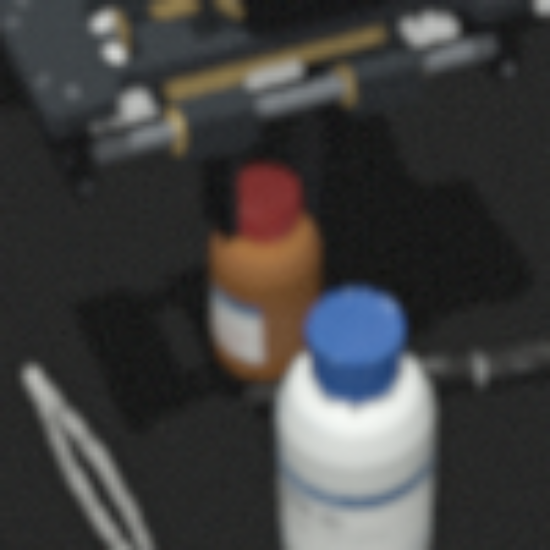

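Grip now 27.5 mm, so the cap is held. Before I go to the x≈0.6 wells, I'll check how close the pipette rack is.

```bash
python3 - <<'E'
from h import *
import pickle
a=pickle.load(open('D0.pkl','rb'))['wrist'];b=pickle.load(open('D1.pkl','rb'))
P=lambda d:np.array(d['camera_matrix'])@np.hstack([np.array(d['rotation']).T,-(np.array(d['rotation']).T@np.array(d['eye']))[:,None]])
pa=np.array([[137,50],[137,88],[133,122],[133,156]],float).T
pb=np.array([[118,33],[120,63],[120,92],[119,120]],float).T
for s in(0,1):
  X=cv2.triangulatePoints(P(a),P(b),pa[:,s:],pb[:,:4-s]);print((X[:3]/X[3]).T.round(3))
for z in(0,.05,.1,.15):print(z,plane(b,118,33,z).round(3),plane(b,119,120,z).round(3),plane(a,133,188,z).round(3))
d=optics.capture('scene')
print([ (z,plane(d,330,150,z).round(3)) for z in (0,.05,.1)])
E
```

```text
[[ 0.951 -0.206 -0.469]
 [ 0.921 -0.11  -0.379]
 [ 0.928 -0.035 -0.365]
 [ 0.903  0.035 -0.282]]
[[ 0.757 -0.087  0.038]
 [ 0.768 -0.051  0.022]
 [ 0.771 -0.012  0.025]]
0 [ 0.775 -0.094  0.   ] [0.787 0.027 0.   ] [0.786 0.033 0.   ]
0.05 [ 0.755 -0.083  0.05 ] [0.765 0.026 0.05 ] [0.765 0.02  0.05 ]
0.1 [ 0.734 -0.072  0.1  ] [0.744 0.024 0.1  ] [0.744 0.008 0.1  ]
0.15 [ 0.714 -0.061  0.15 ] [0.722 0.023 0.15 ] [ 0.723 -0.005  0.15 ]
[(0, array([0.867, 0.086, 0.   ])), (0.05, array([0.806, 0.006, 0.05 ])), (0.1, array([ 0.746, -0.075,  0.1  ]))]
```

Call:
servo_tool --deltas '[{"slide": [0, 0, -0.3], "spin": 0}, {"slide": [0, 0, -0.6], "spin": 0}, {"slide": [0, 0, -0.7], "spin": 0}, {"slide": [0, 0, -0.7], "spin": 0}, {"slide": [0, 0, -0.7], "spin": 0}, {"slide": [0, 0, -0.7], "spin": 0}, {"slide": [0, 0, -0.6], "spin": 0}, {"slide": [0, 0, -0.3], "spin": 0}, {"slide": [0, 0, 0], "spin": 0}]'

```text
time_s: 26.55
tcp_pos: [0.4502, -0.2212, 0.1992]
ee_rot: [[-0.004, -0.999, -0.048], [-1.0, 0.004, -0.0], [0.0, 0.048, -0.999]]
wrist_force: [-0.7, 0.1, -0.9]
gripper_width: 0.317
```

```bash
python3 -c "
from h import *
go([.607,-.17,.2]);cap('scene','s15.png')"
```

```text
t 26.55 tcp [ 0.4502 -0.2212  0.1992] tilt [-2.73 -0.01] yaw -0.25 w 0.317 F [-0.7  0.1 -0.9] 
 units [-2.08 -6.25 -0.33]
```

View pics/s15.png

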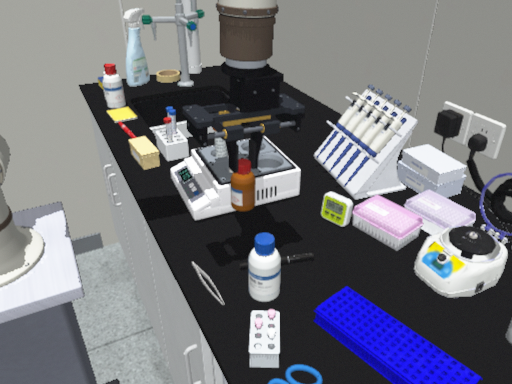

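Brown bottle is held upright at (243,190). The rack's nearest edge is near x=0.757, against a gripper end of 0.70, so it's clear. Moving outward, then in over the empty 66 well.

Call:
servo_tool --deltas '[{"slide": [-0.15, -0.4, -0.02], "spin": 0}, {"slide": [-0.25, -0.6, -0.03], "spin": 0}, {"slide": [-0.25, -0.6, -0.03], "spin": 0}, {"slide": [-0.25, -0.6, -0.03], "spin": 0}, {"slide": [-0.25, -0.6, -0.03], "spin": 0}, {"slide": [-0.25, -0.6, -0.03], "spin": 0}, {"slide": [-0.25, -0.6, -0.03], "spin": 0}, {"slide": [-0.25, -0.6, -0.03], "spin": 0}, {"slide": [-0.25, -0.6, -0.03], "spin": 0}, {"slide": [-0.3, -0.6, -0.03], "spin": 0}]'

```text
time_s: 27.6
tcp_pos: [0.6079, -0.1527, 0.1903]
ee_rot: [[-0.002, -0.998, -0.059], [-1.0, 0.002, 0.001], [-0.001, 0.059, -0.998]]
wrist_force: [-0.8, -0.4, -1.3]
gripper_width: 0.321
```

```bash
python3 -c "
from h import *
go([.61,.061,.2])"
```

```text
t 27.6 tcp [ 0.6079 -0.1527  0.1903] tilt [-3.39  0.09] yaw -0.14 w 0.321 F [-0.8 -0.4 -1.3] 
 units [-8.55 -0.04 -0.38]
```

Call:
servo_tool --deltas '[{"slide": [-0.5, 0, -0.06], "spin": 0}, {"slide": [-0.6, 0, -0.06], "spin": 0}, {"slide": [-0.6, 0, -0.06], "spin": 0}, {"slide": [-0.6, 0, -0.06], "spin": 0}, {"slide": [-0.6, 0, -0.06], "spin": 0}, {"slide": [-0.6, 0, -0.03], "spin": 0}, {"slide": [-0.6, 0, -0.03], "spin": 0}, {"slide": [-0.6, 0, -0.03], "spin": 0}, {"slide": [-0.6, 0, -0.03], "spin": 0}, {"slide": [-0.6, 0, -0.03], "spin": 0}]'

```text
time_s: 28.6
tcp_pos: [0.61, 0.0091, 0.2008]
ee_rot: [[-0.0, -0.998, -0.061], [-1.0, 0.0, 0.002], [-0.002, 0.061, -0.998]]
wrist_force: [0.1, 0.1, -1.5]
gripper_width: 0.317
```

```bash
python3 -c "
from h import *
go([.6115,.061,.2])"
```

```text
t 28.6 tcp [0.61   0.0091 0.2008] tilt [-3.52  0.11] yaw -0.03 w 0.317 F [ 0.1  0.1 -1.5] 
 units [-2.07 -0.06  0.03]
```

Call:
servo_tool --deltas '[{"slide": [-0.5, -0.02, 0], "spin": 0}, {"slide": [-0.5, -0.02, 0], "spin": 0}, {"slide": [-0.4, -0.02, 0], "spin": 0}, {"slide": [-0.2, 0, 0], "spin": 0}, {"slide": [0, 0, 0], "spin": 0}]'

```text
time_s: 29.1
tcp_pos: [0.6117, 0.0549, 0.2007]
ee_rot: [[0.002, -0.998, -0.062], [-1.0, -0.002, 0.002], [-0.002, 0.062, -0.998]]
wrist_force: [0.4, 0.7, -0.8]
gripper_width: 0.317
```

```bash
python3 -c "
from h import *
go([.6115,.061,.14]);cap('scene','s16.png');f=cv2.imread('pics/s16.png');cv2.imwrite('pics/s16z.png',cv2.resize(f[80:230,160:310],None,fx=3.8,fy=3.8))"
```

```text
t 29.1 tcp [0.6117 0.0549 0.2007] tilt [-3.53  0.1 ] yaw 0.1 w 0.317 F [ 0.4  0.7 -0.8] 
 units [-0.24 -0.14  2.42]
```

View pics/s16z.png

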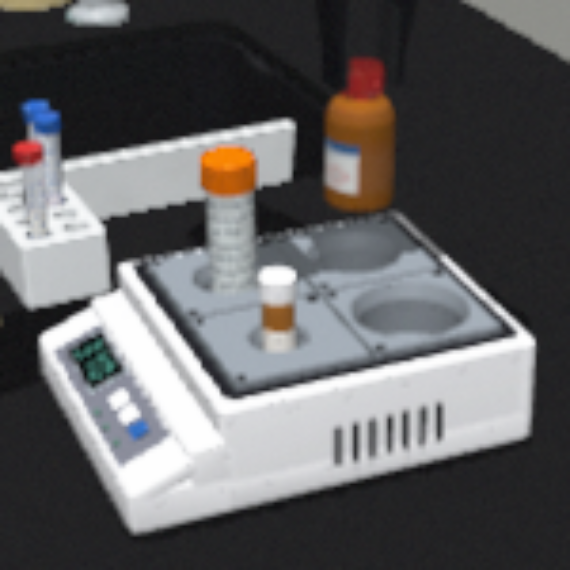

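Brown bottle is above and behind the 54 mm well. Lowering with the correction.

Call:
servo_tool --deltas '[{"slide": [-0.22, -0.02, 0.2], "spin": 0}, {"slide": [0, -0.03, 0.4], "spin": 0}, {"slide": [0, -0.03, 0.5], "spin": 0}, {"slide": [0, -0.03, 0.5], "spin": 0}, {"slide": [0, -0.02, 0.3], "spin": 0}, {"slide": [0, 0, 0.2], "spin": 0}, {"slide": [0, 0, 0], "spin": 0}]'

```text
time_s: 29.85
tcp_pos: [0.6104, 0.0581, 0.1413]
ee_rot: [[-0.002, -0.998, -0.066], [-1.0, 0.002, 0.001], [-0.0, 0.066, -0.998]]
wrist_force: [-0.2, 0.3, -0.7]
gripper_width: 0.32
```

```bash
python3 -c "
from h import *
go([.6115,.061,.127])"
```

```text
t 29.85 tcp [0.6104 0.0581 0.1413] tilt [-3.78  0.03] yaw -0.11 w 0.32 F [-0.2  0.3 -0.7] 
 units [-0.11 -0.08  0.57]
```

Call:
servo_tool --deltas '[{"slide": [-0.11, -0.06, 0.2], "spin": 0}, {"slide": [0, -0.02, 0.2], "spin": 0}, {"slide": [0, 0, 0.12], "spin": 0}, {"slide": [0, 0, 0], "spin": 0}]'

```text
time_s: 30.25
tcp_pos: [0.6124, 0.0613, 0.1279]
ee_rot: [[-0.002, -0.998, -0.064], [-1.0, 0.002, 0.001], [-0.001, 0.064, -0.998]]
wrist_force: [-0.5, 0.5, -2.1]
gripper_width: 0.32
```

```bash
python3 -c "
from h import *
go([.6115,.061,.127])"
```

```text
t 30.25 tcp [0.6124 0.0613 0.1279] tilt [-3.67  0.05] yaw -0.1 w 0.32 F [-0.5  0.5 -2.1] 
 units [0.01 0.04 0.04]
```

Call:
servo_tool --deltas '[{"slide": [0, 0, 0.02], "spin": 0}, {"slide": [0, 0, 0], "spin": 0}, {"slide": [0, 0, 0], "spin": 0}, {"slide": [0, 0, 0], "spin": 0}, {"slide": [0, 0, -0.3], "spin": 0}, {"slide": [0, 0, -0.6], "spin": 0}, {"slide": [0, 0, -0.7], "spin": 0}, {"slide": [0, 0, -0.7], "spin": 0}, {"slide": [0, 0, -0.5], "spin": 0}, {"slide": [0, 0, 0], "spin": 0}]' --gripper 90

```text
time_s: 31.25
tcp_pos: [0.6188, 0.0612, 0.205]
ee_rot: [[-0.001, -0.998, -0.058], [-1.0, 0.001, 0.001], [-0.001, 0.058, -0.998]]
wrist_force: [0.2, 0.1, -0.2]
gripper_width: 0.65
```

```bash
python3 -c "
from h import *
go([.44,-.324,.2]);cap('scene','s17.png');f=cv2.imread('pics/s17.png');cv2.imwrite('pics/s17z.png',cv2.resize(f[80:230,160:310],None,fx=3.8,fy=3.8))"
```

```text
t 31.25 tcp [0.6188 0.0612 0.205 ] tilt [-3.3   0.06] yaw -0.05 w 0.65 F [ 0.2  0.1 -0.2] 
 units [15.41  7.12  0.59]
```

View pics/s17z.png

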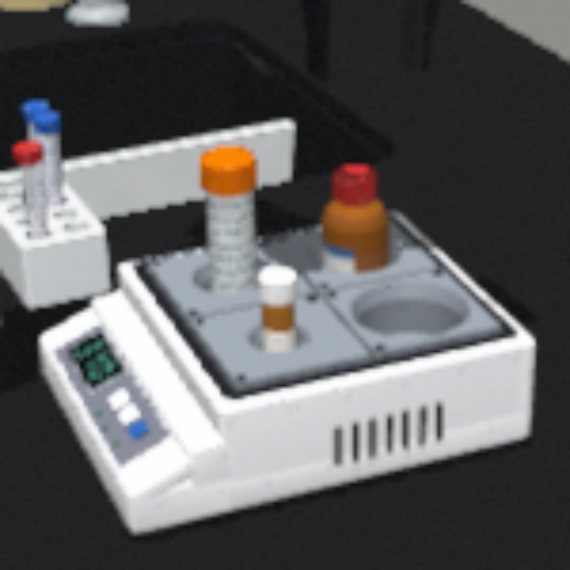

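Brown stands in the 54 mm well at zoomed (355,220); tube and vial are unchanged. Last, the white bottle.

Call:
servo_tool --deltas '[{"slide": [0.4, 0.15, 0], "spin": 0}, {"slide": [0.6, 0.27, 0], "spin": 0}, {"slide": [0.6, 0.27, 0], "spin": 0}, {"slide": [0.6, 0.27, 0], "spin": 0}, {"slide": [0.6, 0.27, 0], "spin": 0}, {"slide": [0.6, 0.27, 0], "spin": 0}, {"slide": [0.6, 0.27, 0], "spin": 0}, {"slide": [0.6, 0.27, 0], "spin": 0}, {"slide": [0.6, 0.27, 0], "spin": 0}, {"slide": [0.6, 0.27, 0], "spin": 0}]'

```text
time_s: 32.3
tcp_pos: [0.5451, -0.0968, 0.2048]
ee_rot: [[-0.002, -0.998, -0.067], [-1.0, 0.002, -0.0], [0.0, 0.067, -0.998]]
wrist_force: [-0.1, -0.1, -0.6]
gripper_width: 0.647
```

Call:
servo_tool --deltas '[{"slide": [0.6, 0.27, -0.05], "spin": 0}, {"slide": [0.6, 0.27, -0.05], "spin": 0}, {"slide": [0.6, 0.27, -0.05], "spin": 0}, {"slide": [0.6, 0.27, -0.05], "spin": 0}, {"slide": [0.6, 0.27, -0.05], "spin": 0}, {"slide": [0.6, 0.27, 0], "spin": 0}, {"slide": [0.6, 0.27, 0], "spin": 0}, {"slide": [0.6, 0.27, 0], "spin": 0}, {"slide": [0.4, 0.2, 0], "spin": 0}, {"slide": [0, 0, 0], "spin": 0}]'

```text
time_s: 33.3
tcp_pos: [0.4801, -0.24, 0.217]
ee_rot: [[-0.004, -0.998, -0.065], [-1.0, 0.004, -0.001], [0.001, 0.065, -0.998]]
wrist_force: [1.1, -0.2, -0.6]
gripper_width: 0.647
```

```bash
python3 -c "
from h import *
import pickle
go([.439,-.324,.18]);d=cap('wrist','w18.png');pickle.dump(d,open('D18.pkl','wb'))"
```

```text
t 33.3 tcp [ 0.4801 -0.24    0.217 ] tilt [-3.71 -0.04] yaw -0.25 w 0.647 F [ 1.1 -0.2 -0.6] 
 units [3.36 1.53 1.59]
```

View pics/w18.png

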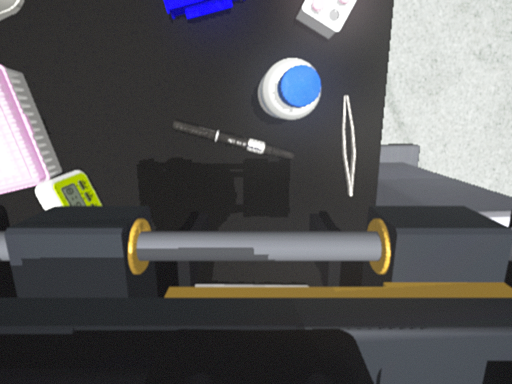

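White cap top is at (300,86).

Call:
servo_tool --deltas '[{"slide": [0.4, 0.18, 0], "spin": 0}, {"slide": [0.5, 0.24, 0], "spin": 0}, {"slide": [0.5, 0.24, 0], "spin": 0}, {"slide": [0.5, 0.24, 0], "spin": 0}, {"slide": [0.5, 0.22, 0], "spin": 0}, {"slide": [0.4, 0.16, 0], "spin": 0}, {"slide": [0.2, 0.1, 0], "spin": 0}, {"slide": [0, 0, 0], "spin": 0}]'

```text
time_s: 34.15
tcp_pos: [0.4431, -0.3206, 0.2193]
ee_rot: [[-0.003, -0.998, -0.065], [-1.0, 0.003, -0.001], [0.001, 0.065, -0.998]]
wrist_force: [-0.0, 1.0, 0.1]
gripper_width: 0.646
```

```bash
python3 -c "
from h import *
import pickle
d=pickle.load(open('D18.pkl','rb'));print(plane(d,300,86,.12))
go([.439,-.324,.13])"
```

```text
[ 0.44076798 -0.3232479   0.12      ]
t 34.15 tcp [ 0.4431 -0.3206  0.2193] tilt [-3.71 -0.04] yaw -0.15 w 0.646 F [-0.   1.   0.1] 
 units [ 0.13 -0.07  3.57]
```

Call:
servo_tool --deltas '[{"slide": [0.1, -0.05, 0.3], "spin": 0}, {"slide": [0, 0, 0.6], "spin": 0}, {"slide": [0, 0, 0.7], "spin": 0}, {"slide": [0, 0, 0.7], "spin": 0}, {"slide": [0, 0, 0.6], "spin": 0}, {"slide": [0, 0, 0.4], "spin": 0}, {"slide": [0, 0, 0], "spin": 0}]'

```text
time_s: 34.85
tcp_pos: [0.4401, -0.3219, 0.1315]
ee_rot: [[0.0, -0.998, -0.064], [-1.0, -0.0, -0.0], [0.0, 0.064, -0.998]]
wrist_force: [-0.0, 0.4, -0.2]
gripper_width: 0.649
```

```bash
python3 -c "
from h import *
go([.440,-.3235,.104])"
```

```text
t 34.85 tcp [ 0.4401 -0.3219  0.1315] tilt [-3.69 -0.  ] yaw 0.02 w 0.649 F [-0.   0.4 -0.2] 
 units [ 0.06 -0.07  1.1 ]
```

Call:
servo_tool --deltas '[{"slide": [0.05, -0.05, 0.3], "spin": 0}, {"slide": [0, -0.02, 0.4], "spin": 0}, {"slide": [0, 0, 0.3], "spin": 0}, {"slide": [0, 0, 0.05], "spin": 0}, {"slide": [0, 0, 0], "spin": 0}]'

```text
time_s: 35.35
tcp_pos: [0.4417, -0.3236, 0.1042]
ee_rot: [[0.002, -0.998, -0.062], [-1.0, -0.002, -0.002], [0.001, 0.062, -0.998]]
wrist_force: [0.4, 0.3, -0.6]
gripper_width: 0.65
```

```bash
python3 -c "
from h import *
go([.440,-.3235,.104])"
```

```text
t 35.35 tcp [ 0.4417 -0.3236  0.1042] tilt [-3.54 -0.09] yaw 0.09 w 0.65 F [ 0.4  0.3 -0.6] 
 units [-0.    0.07  0.01]
```

Call:
servo_tool --deltas '[{"slide": [0, 0.05, 0], "spin": 0}, {"slide": [0, 0, 0], "spin": 0}, {"slide": [0, 0, 0], "spin": 0}, {"slide": [0, 0, 0], "spin": 0}, {"slide": [0, 0, 0], "spin": 0}, {"slide": [0, 0, 0], "spin": 0}]' --gripper 255

```text
time_s: 35.95
tcp_pos: [0.4409, -0.3238, 0.1054]
ee_rot: [[0.001, -0.998, -0.059], [-1.0, -0.001, -0.002], [0.002, 0.059, -0.998]]
wrist_force: [-0.4, -0.5, 0.2]
gripper_width: 0.385
```

```bash
python3 -c "
from h import *
go([.440,-.3235,.24]);cap('scene','s19.png');f=cv2.imread('pics/s19.png');cv2.imwrite('pics/s19z.png',cv2.resize(f[170:320,190:340],None,fx=3.8,fy=3.8))"
```

```text
t 35.95 tcp [ 0.4409 -0.3238  0.1054] tilt [-3.4  -0.13] yaw 0.08 w 0.385 F [-0.4 -0.5  0.2] 
 units [-0.    0.35 -5.37]
```

View pics/s19z.png

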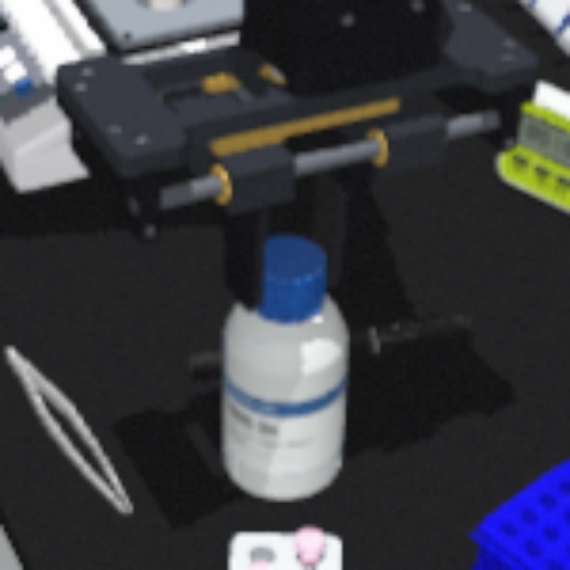

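The grip reads 33.5 mm on the 34 mm blue cap. Lifting.

Call:
servo_tool --deltas '[{"slide": [0, 0, -0.3], "spin": 0}, {"slide": [0, 0, -0.5], "spin": 0}, {"slide": [0, 0, -0.6], "spin": 0}, {"slide": [0, 0, -0.6], "spin": 0}, {"slide": [0, 0, -0.6], "spin": 0}, {"slide": [0, 0, -0.6], "spin": 0}, {"slide": [0, 0, -0.6], "spin": 0}, {"slide": [0, 0, -0.6], "spin": 0}, {"slide": [0, 0, -0.4], "spin": 0}, {"slide": [0, 0, 0], "spin": 0}]'

```text
time_s: 37.0
tcp_pos: [0.4474, -0.323, 0.2323]
ee_rot: [[0.001, -0.998, -0.061], [-1.0, -0.001, -0.001], [0.001, 0.061, -0.998]]
wrist_force: [-0.6, 0.8, -2.0]
gripper_width: 0.382
```

```bash
python3 -c "
from h import *
go([.609,-.15,.235]);cap('scene','s20.png')"
```

```text
t 37.0 tcp [ 0.4474 -0.323   0.2323] tilt [-3.5  -0.06] yaw 0.07 w 0.382 F [-0.6  0.8 -2. ] 
 units [-6.91 -6.45 -0.51]
```

View pics/s20.png

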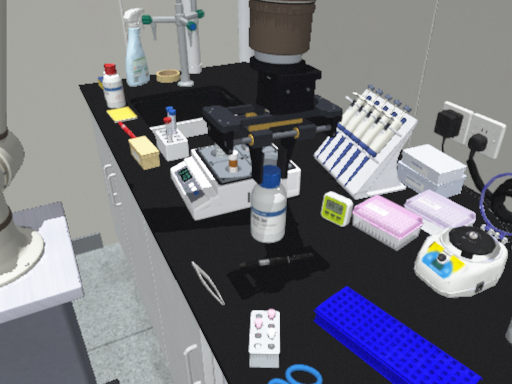

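The white bottle is held upright at (268,208). Moving diagonally to in front of its well.

Call:
servo_tool --deltas '[{"slide": [-0.3, -0.3, -0.03], "spin": 0}, {"slide": [-0.45, -0.42, -0.03], "spin": 0}, {"slide": [-0.45, -0.42, -0.04], "spin": 0}, {"slide": [-0.45, -0.42, -0.04], "spin": 0}, {"slide": [-0.45, -0.42, -0.04], "spin": 0}, {"slide": [-0.45, -0.42, -0.04], "spin": 0}, {"slide": [-0.45, -0.42, -0.04], "spin": 0}, {"slide": [-0.45, -0.42, -0.04], "spin": 0}, {"slide": [-0.45, -0.42, -0.04], "spin": 0}, {"slide": [-0.45, -0.42, -0.04], "spin": 0}]'

```text
time_s: 38.05
tcp_pos: [0.5566, -0.203, 0.2307]
ee_rot: [[0.001, -0.998, -0.069], [-1.0, -0.001, 0.003], [-0.003, 0.069, -0.998]]
wrist_force: [-0.1, 0.3, -2.3]
gripper_width: 0.384
```

```bash
python3 -c "
from h import *
go([.609,-.024,.235])"
```

```text
t 38.05 tcp [ 0.5566 -0.203   0.2307] tilt [-3.94  0.15] yaw 0.06 w 0.384 F [-0.1  0.3 -2.3] 
 units [-7.16 -2.09 -0.3 ]
```

Call:
servo_tool --deltas '[{"slide": [-0.4, -0.3, -0.04], "spin": 0}, {"slide": [-0.5, -0.3, -0.04], "spin": 0}, {"slide": [-0.5, -0.3, -0.04], "spin": 0}, {"slide": [-0.5, -0.3, -0.04], "spin": 0}, {"slide": [-0.5, -0.3, -0.04], "spin": 0}, {"slide": [-0.5, -0.2, -0.03], "spin": 0}, {"slide": [-0.5, -0.1, -0.03], "spin": 0}, {"slide": [-0.5, 0, -0.03], "spin": 0}, {"slide": [-0.5, 0, 0], "spin": 0}, {"slide": [-0.4, 0, 0], "spin": 0}]'

```text
time_s: 39.05
tcp_pos: [0.6065, -0.0718, 0.2352]
ee_rot: [[0.001, -0.998, -0.069], [-1.0, -0.001, 0.003], [-0.003, 0.069, -0.998]]
wrist_force: [-0.2, -0.1, -1.1]
gripper_width: 0.385
```

```bash
python3 -c "
from h import *
go([.6095,-.024,.235])"
```

```text
t 39.05 tcp [ 0.6065 -0.0718  0.2352] tilt [-3.97  0.16] yaw 0.06 w 0.385 F [-0.2 -0.1 -1.1] 
 units [-1.91 -0.12  0.  ]
```

Call:
servo_tool --deltas '[{"slide": [-0.4, -0.05, 0], "spin": 0}, {"slide": [-0.5, -0.05, 0], "spin": 0}, {"slide": [-0.5, -0.02, 0], "spin": 0}, {"slide": [-0.2, 0, 0], "spin": 0}, {"slide": [-0.1, 0, 0], "spin": 0}, {"slide": [0, 0, 0], "spin": 0}]'

```text
time_s: 39.65
tcp_pos: [0.6092, -0.0241, 0.2355]
ee_rot: [[0.003, -0.998, -0.069], [-1.0, -0.003, 0.003], [-0.003, 0.069, -0.998]]
wrist_force: [0.2, -0.1, -0.3]
gripper_width: 0.381
```

```bash
python3 -c "
from h import *
go([.6095,-.024,.2])
for n in ('scene','side'):
  d=cap(n,'b%s.png'%n);f=d['frame'][:,:,::-1].copy()
  p=proj(d,[.6027,-.024,.083])
  f=cv2.resize(f[80:230,180:330],None,fx=3.8,fy=3.8)
  cv2.circle(f,tuple(int(q) for q in (p-[180,80])*3.8),3,(0,255,0),-1);cv2.imwrite('pics/b%sz.png'%n,f)"
```

```text
t 39.65 tcp [ 0.6092 -0.0241  0.2355] tilt [-3.96  0.15] yaw 0.15 w 0.381 F [ 0.2 -0.1 -0.3] 
 units [-0.   -0.11  1.42]
```

View pics/bscenez.png

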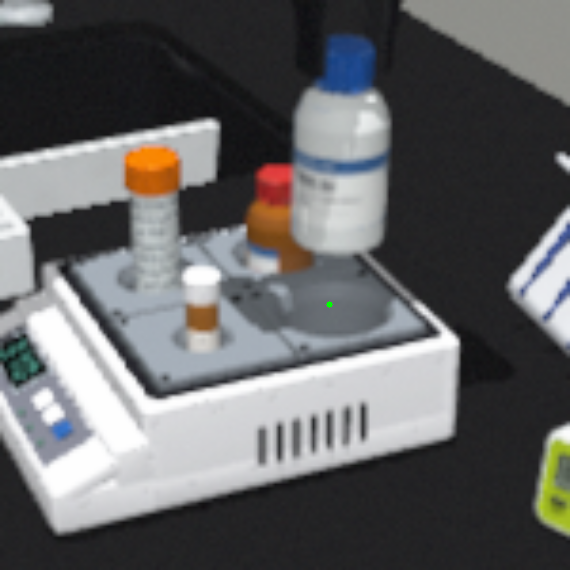

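```bash
python3 -c "
from h import *
d=optics.capture('scene')
for x in(.598,.602,.606):print(x,(proj(d,[x,-.024,.1305])-[180,80])*3.8, (proj(d,[x,-.052,.1305])-[180,80])*3.8)
go([.6095,-.024,.165])"
```

```text
0.598 [323.00447908 236.94333863] [345.00604213 255.3735475 ]
0.602 [328.87145952 235.63020762] [350.9622844  254.00394521]
0.606 [334.72051076 234.32108947] [356.89994169 252.63861642]
t 39.8 tcp [ 0.6092 -0.0248  0.2355] tilt [-3.96  0.15] yaw 0.1 w 0.385 F [ 0.2  0.6 -2.2] 
 units [-0.02 -0.21  2.81]
```

View pics/bsidez.png

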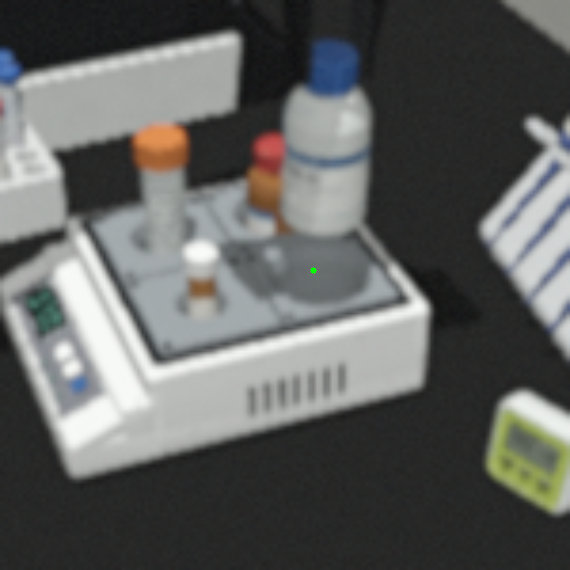

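```bash
python3 - <<'E'
from h import *
d=optics.capture('scene');e=optics.capture('side')
for n,dd in(('scene',d),('side',e)):
  f=lambda p:((proj(dd,p)-[180,80])*3.8).round(1)
  print(n,'cap mid',f([.610,-.0245,.240]),'bottom',f([.602,-.0245,.1305]),'body mid',f([.6055,-.0245,.18]))
  # silhouette of white body at mid rows
  hsv=cv2.cvtColor(dd['frame'],cv2.COLOR_RGB2HSV).astype(int)
  for v in range(96,146,6):
    row=hsv[v,240:300]
    m=(row[:,2]>100)&((row[:,1]<70)|((row[:,0]>95)&(row[:,0]<125)));i=np.where(m)[0]
    if len(i):print(v,'zoomed row',(v-80)*3.8,'edges',(i.min()+60)*3.8,(i.max()+61)*3.8)
E
```

```text
scene cap mid [343.2  59.5] bottom [329.3 236. ] body mid [335.2 158.6]
96 zoomed row 60.8 edges 326.8 372.4
102 zoomed row 83.6 edges 315.4 372.4
108 zoomed row 106.39999999999999 edges 296.4 387.59999999999997
114 zoomed row 129.2 edges 296.4 391.4
120 zoomed row 152.0 edges 296.4 387.59999999999997
126 zoomed row 174.79999999999998 edges 292.59999999999997 387.59999999999997
132 zoomed row 197.6 edges 292.59999999999997 387.59999999999997
138 zoomed row 220.39999999999998 edges 292.59999999999997 383.79999999999995
144 zoomed row 243.2 edges 228.0 380.0
side cap mid [326.4  65.2] bottom [313.3 214.3] body mid [318.8 149.6]
96 zoomed row 60.8 edges 228.0 357.2
102 zoomed row 83.6 edges 228.0 353.4
108 zoomed row 106.39999999999999 edges 228.0 368.59999999999997
114 zoomed row 129.2 edges 285.0 372.4
120 zoomed row 152.0 edges 285.0 368.59999999999997
126 zoomed row 174.79999999999998 edges 281.2 368.59999999999997
132 zoomed row 197.6 edges 228.0 364.79999999999995
138 zoomed row 220.39999999999998 edges 228.0 364.79999999999995
144 zoomed row 243.2 edges 228.0 380.0
```

Both the bottle and the well appear about 6 px to the right of my projections. That is the same camera bias for both, so bottle and well are aligned to each other. Lowering.

Call:
servo_tool --deltas '[{"slide": [0, -0.02, 0.3], "spin": 0}, {"slide": [0, -0.04, 0.5], "spin": 0}, {"slide": [0, -0.04, 0.5], "spin": 0}, {"slide": [0, -0.04, 0.5], "spin": 0}, {"slide": [0, -0.03, 0.4], "spin": 0}, {"slide": [0, -0.02, 0.3], "spin": 0}, {"slide": [0, 0, 0], "spin": 0}]'

```text
time_s: 40.6
tcp_pos: [0.6081, -0.0259, 0.1649]
ee_rot: [[-0.0, -0.997, -0.074], [-1.0, 0.0, 0.003], [-0.003, 0.074, -0.997]]
wrist_force: [-0.4, 0.6, -1.0]
gripper_width: 0.383
```

```bash
python3 -c "
from h import *
go([.6095,-.024,.1534])"
```

```text
t 40.6 tcp [ 0.6081 -0.0259  0.1649] tilt [-4.23  0.15] yaw -0.03 w 0.383 F [-0.4  0.6 -1. ] 
 units [-0.07 -0.09  0.46]
```

Call:
servo_tool --deltas '[{"slide": [-0.06, -0.08, 0.15], "spin": 0}, {"slide": [0, -0.02, 0.15], "spin": 0}, {"slide": [0, 0, 0.1], "spin": 0}, {"slide": [0, 0, 0], "spin": 0}]'

```text
time_s: 41.0
tcp_pos: [0.6105, -0.0243, 0.1548]
ee_rot: [[0.0, -0.997, -0.073], [-1.0, -0.0, 0.002], [-0.002, 0.073, -0.997]]
wrist_force: [-0.2, 1.0, -1.6]
gripper_width: 0.381
```

```bash
python3 -c "
from h import *
go([.6095,-.024,.1534])"
```

```text
t 41.0 tcp [ 0.6105 -0.0243  0.1548] tilt [-4.18  0.11] yaw 0.0 w 0.381 F [-0.2  1.  -1.6] 
 units [-0.01  0.04  0.06]
```

Call:
servo_tool --deltas '[{"slide": [0, 0, 0.02], "spin": 0}, {"slide": [0, 0, 0], "spin": 0}, {"slide": [0, 0, 0], "spin": 0}, {"slide": [0, 0, 0], "spin": 0}, {"slide": [0, 0, -0.3], "spin": 0}, {"slide": [0, 0, -0.6], "spin": 0}, {"slide": [0, 0, -0.6], "spin": 0}, {"slide": [0, 0, -0.6], "spin": 0}, {"slide": [0, 0, -0.6], "spin": 0}, {"slide": [0, 0, -0.3], "spin": 0}]' --gripper 90

```text
time_s: 42.0
tcp_pos: [0.6179, -0.0246, 0.2367]
ee_rot: [[0.001, -0.998, -0.066], [-1.0, -0.001, 0.002], [-0.002, 0.066, -0.998]]
wrist_force: [0.0, 0.7, 0.5]
gripper_width: 0.644
```

Call:
servo_tool --deltas '[{"slide": [0, 0, -0.5], "spin": 0}, {"slide": [0, 0, -0.6], "spin": 0}, {"slide": [0.3, 0, -0.5], "spin": 0}, {"slide": [0.6, 0, -0.2], "spin": 0}, {"slide": [0.6, 0, 0], "spin": 0}, {"slide": [0.6, 0, 0], "spin": 0}, {"slide": [0.4, 0, 0], "spin": 0}, {"slide": [0, 0, 0], "spin": 0}, {"slide": [0, 0, 0], "spin": 0}, {"slide": [0, 0, 0], "spin": 0}]'

```text
time_s: 43.0
tcp_pos: [0.62, -0.093, 0.2834]
ee_rot: [[-0.001, -0.998, -0.068], [-1.0, 0.001, 0.002], [-0.002, 0.068, -0.998]]
wrist_force: [0.1, -0.3, 0.3]
gripper_width: 0.648
```

```bash
python3 -c "
from h import *
go([.61,-.15,.25])
for n in ('scene','side'):
  d=cap(n,'c%s.png'%n);f=d['frame'][:,:,::-1].copy()
  cv2.imwrite('pics/c%sz.png'%n,cv2.resize(f[80:230,180:330],None,fx=3.8,fy=3.8))"
```

```text
t 43.0 tcp [ 0.62   -0.093   0.2834] tilt [-3.91  0.13] yaw -0.06 w 0.648 F [ 0.1 -0.3  0.3] 
 units [2.28 0.31 1.35]
```

View pics/cscenez.png

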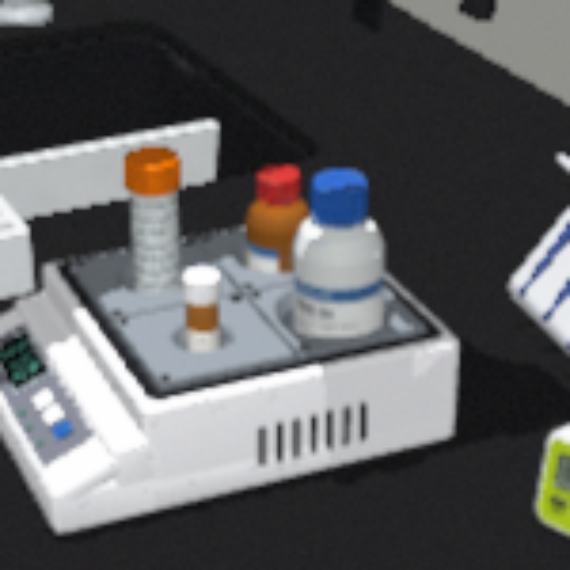

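View pics/csidez.png

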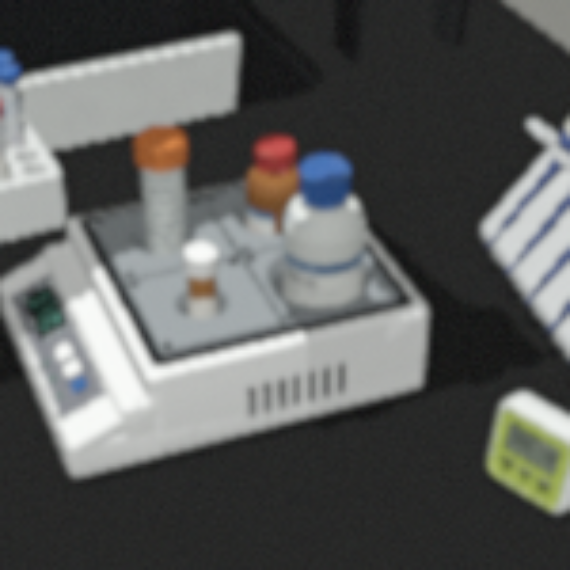

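The image shows all four standing in their wells, with the white bottle at zoomed (338,250). I'll check cap heights by triangulating.

```bash
python3 - <<'E'
from h import *
D={n:optics.capture(n) for n in('scene','side')}
hue={'brown .130':lambda h,s,v:((h<6)|(h>172))&(s>150)&(v>120),'tube .155':lambda h,s,v:(h>6)&(h<20)&(s>150)&(v>140),'white .157':lambda h,s,v:(h>100)&(h<125)&(s>140)}
bx={'scene':{'b':(245,120,262,136),'t':(210,116,230,134),'w':(258,122,280,142)},'side':{'b':(244,114,262,130),'t':(212,112,232,128),'w':(256,118,276,138)}}
P=lambda d:np.array(d['camera_matrix'])@np.hstack([np.array(d['rotation']).T,-(np.array(d['rotation']).T@np.array(d['eye']))[:,None]])
for o in hue:
  q=[];zz=float(o.split()[1])
  for n in D:
    x0,y0,x1,y1=bx[n][o[0]];s=cv2.cvtColor(D[n]['frame'],cv2.COLOR_RGB2HSV).astype(int)[y0:y1,x0:x1]
    m=hue[o](s[...,0],s[...,1],s[...,2]).astype(np.uint8);k,l,st,c=cv2.connectedComponentsWithStats(m)
    i=1+np.argmax(st[1:,4]);u=np.array([st[i,0]+x0+(st[i,2]-1)/2,st[i,1]+y0+(st[i,3]-1)/2]);q.append(u)
    print(o,n,u,st[i,2:],plane(D[n],*u,zz).round(4))
E
```

```text
brown .130 scene [253. 128.] [ 11  11 101] [0.6097 0.0616 0.13  ]
brown .130 side [252. 120.] [11  9 49] [0.6119 0.0627 0.13  ]
tube .155 scene [219.5 124.5] [ 14  12 149] [0.5237 0.0646 0.155 ]
tube .155 side [222.  118.5] [ 13  10 105] [0.5257 0.0643 0.155 ]
white .157 scene [268.5 131. ] [ 16  15 209] [ 0.6068 -0.024   0.157 ]
white .157 side [265.  126.5] [ 13  14 128] [ 0.61   -0.0224  0.157 ]
```

```bash
python3 -c "
from station import r
print(r.finish_job())"
```

```text
the job is handed in; nothing more can be done
None
```

All four vessels are in the wells bored to their size: the vial in the 29 mm block, the tube in the 40, the brown bottle in the 54 and the white bottle in the 66. I loaded them in that order and handed the job in at about 43 s.

- **Last checks:** Scene and side pictures taken after the gripper had backed off showed all four upright. The tube, brown and white caps measured within about 5 mm of their well axes when taken at standing-on-the-floor height. Part of that is a 2–3 mm camera bias. The vial's final position I checked only by eye in the pictures.
- **Corrected grip:** My first grip on the brown bottle stopped at 35 mm, because the fingertips were squeezing its shoulder. I opened, rose about 5 mm and gripped the cap properly.
- **Tilt on the way:** The tool picked up tilt as it moved, which the interface could not correct. The vessels were carried about 1–4° off vertical, worst with the white bottle.
- **Forces:** The wrist forces I read stayed around 2 N or less.

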